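# Gauge the grille clips as a pack and hang them on the rail

### The arm

A 6-joint arm with a two-finger parallel gripper is mounted at the origin on the work surface. World frame = base frame: x ahead of the robot, y to its left, z up, the work surface at z = 0. Lengths are in m, angles in rad, forces in N, time in s.
With the tool pointing down it reaches from about 0.35 to 0.975 m from the base axis. Payload 7.1 kg.
Tool frame: the origin (TCP) lies midway between the tips of the shut fingers; the grasp point (between the pads) lies 19 mm behind it; z points along the fingers, y is the line along which they close (so a half turn about z gives the same grasp; the last joint's range is limited). The gripper opens to 88 mm and grips with 3 to 60 N. Pads are 20 mm wide; open, the fingers measure 115 mm over their backs; the gripper's body (75 mm by 178 mm) begins 61 mm behind the grasp point.
Start: joints at [-1.327, 0.423, 1.63, -0, 1.089, -0.019], TCP at [0.162, -0.604, 0.223] pointing down, gripper open.
Joint ranges: [-3, 3], [-0.9, 2.11], [0.09, 2.58], [-1.31, 4.45], [0.11, 2.69], [-2.54, 2.54]. Speed limits (rad/s): [2.39, 2.39, 3.01, 3.14, 3.14, 3.14].

### API

Orientations are given as a unit quaternion [w, x, y, z].
In Python, from rig import robot gives the robot as it stands.
- The arm moves only by the tool jog_arm, never from a script. Its arguments are lists of equal length, an entry for each row: "dp": the shift along the tool's x, y, z in m, a list of three; "twist": the turn about the tool's z in degrees; "gripper": the finger opening in m, from 0 to 0.0878. A call has 1 to 10 rows; each row shifts and turns the commanded pose from where the row before left it, along the tool's axes as they then stand; what a row does not reach is not made up. A row lasts 1/10 s, in which the tool goes at most 50 mm and 8.59 degrees, less where a joint would pass 70% of its speed; a pose out of reach is approached as far as the arm can. A call is refused whole if a number of a shift passes 0.05 or a number of a turn 8.59, either way. A call with a gripper value outside its range is refused whole. The fingers move at their own pace and stop on an object; "newtons" is the grip in N (left out, the last holds). Time passes only in rows, so rows that do not move let the fingers close. It gives the time, the measured TCP pose, the force, the opening and the grip force at its end, in the units of the state.
- robot.read_state(): the state, without advancing time (a new reading comes with each control period).
- robot.capture(name): name is "scene" or "top"; returns the picture (384x512x3 uint8, blue, green, red); there is no depth.
- robot.camera_info(name): a dict with "K" (3x3 intrinsics, pixels), "D" ([k1, k2, p1, p2, k3] as OpenCV has them; the pictures are not rectified), "R" (3x3) and "t" (3): a world point X has camera coordinates R X + t. Camera axes: x right, y down, z forward; pixel columns grow to the right and rows downward; lengths in m; the calibration is good to about 2 mm. A picture is of the moment at which its call begins. camera_info takes no time and is no camera call.
- robot.hand_in(): hands the job in; it is judged then, once.
The state is a dict: "time_s": time; "qpos": joint angles; "joint_velocities": joint speeds; "effort": joint torques, N m; "eef_pos": TCP position; "ee_rot": TCP orientation; "ft_force": force on the tool from outside, world axes, zero at the start; "torque": the same for the moment, N m; "width": opening from 0.0 (shut) to 1.0 (fully open); "gripper_force": force on a finger pad.
Only numpy, scipy, OpenCV 4.12 (cv2) and the standard library are available. Lean on these libraries where they do the work, as an engineer would, in place of code of your own. Each camera call takes 0.05 s, during which the arm holds its last target. There are 200 camera calls.

### The job

Stand all the 32 mm thick orange grille clips (not the thinner or thicker look-alikes) side by side on the bed of the bench caliper, thickness along the bed, and slide the jaw gently shut until the whole pack is nipped firmly between both jaws, and keep it pressed for a moment. Then open it, hang every one of those clips astride the rail, hanging freely, and finally slide the empty caliper fully shut. Leave the other clips and everything else on the desk where they are.

Things in the scene. Friction and masses are not known exactly. Their poses are not given: they have to be found in the camera images.
- clip_a: orange horseshoe clip 32 mm thick (y), 50 wide (x), 44 high, standing on two legs 15 wide with steel feet; slot between them 20 wide, 32 deep, open below, running through along y; bridge 12 on top. Origin: centre of underside, level with the feet; z up. One of the 32 mm clips to gauge and hang; 70 to 120 g; two or three present (None: absent, or held).
- clip_b: orange horseshoe clip 32 mm thick (y), 50 wide (x), 44 high, standing on two legs 15 wide with steel feet; slot between them 20 wide, 32 deep, open below, running through along y; bridge 12 on top. Origin: centre of underside, level with the feet; z up. One of the 32 mm clips to gauge and hang; 70 to 120 g; two or three present (None: absent, or held).
- clip_c: orange horseshoe clip 32 mm thick (y), 50 wide (x), 44 high, standing on two legs 15 wide with steel feet; slot between them 20 wide, 32 deep, open below, running through along y; bridge 12 on top. Origin: centre of underside, level with the feet; z up. One of the 32 mm clips to gauge and hang; 70 to 120 g; two or three present (None: absent, or held).
- thin_clip: orange horseshoe clip 22 mm thick (y), 50 wide (x), 44 high, standing on two legs 15 wide with steel feet; slot between them 20 wide, 32 deep, open below, running through along y; bridge 12 on top. Origin: centre of underside, level with the feet; z up. A look-alike of the wrong size, to be left alone.
- thick_clip: orange horseshoe clip 44 mm thick (y), 50 wide (x), 44 high, standing on two legs 15 wide with steel feet; slot between them 20 wide, 32 deep, open below, running through along y; bridge 12 on top. Origin: centre of underside, level with the feet; z up. A look-alike of the wrong size, to be left alone.
- caliper: bench caliper a flat steel bed 16 mm high, 130 mm wide (x) from y = -80 to +115 mm and 60 mm wide behind that, on which parts stand between two upright jaws. Origin: underside of the bed, on its centre line; the top at z = 16 mm. y: along the bed, the way the jaw slides. The fixed jaw's measuring face is at y = +90 mm and faces -y.
- fixed_jaw: the caliper's fixed jaw, a dark steel upright block 44 mm wide (x), 22 mm thick (y), 52 mm high above the bed. Origin: bottom of its measuring face, at bed level; axes as the caliper's.
- jaw_face (a point): the measuring face of the sliding jaw, a dark steel upright plate 44 mm wide (x), 12 mm thick, 51 mm high. Origin: bottom of the face that looks towards the fixed jaw (+y), 1 mm over the bed; it moves with the sliding jaw; axes as the caliper's.
- jaw (a joint): the sliding jaw: value = gap between the two measuring faces in m, 0 (shut) to 0.15; it grows as the jaw moves towards the caliper's -y. Stays where it is left; about 1.5 N of friction; nip a pack with some 5 N kept up for half a second. Its aluminium carriage is 56 mm wide and reaches from 12 to 72 mm behind the face, top 40 mm above the desk.
- jaw_tab (a point): point on the sliding jaw's upright grip tab, 18 mm below the tab's top, 42 mm behind the jaw's face and 69 mm above the desk. The tab is 20 mm wide (caliper x), 24 mm long (caliper y) and stands from 40 to 87 mm above the desk; take it from above across its 20 mm and slide it along the bed.
- rail: the clip rail: a level round steel bar, 10 mm thick and 260 mm long, along this body's y, its centre 130 mm above the desk, on two end posts. Origin: on the desk under the bar's middle. A clip hung on it has its bridge on top of the bar, a leg each side, so its origin is 27 mm below the bar's centre line and its y is along the bar.
- rail_mid (a point): middle of the rail's bar, on its centre line; y along the bar.
- capacitor: bystander: yellow plastic motor capacitor, 36 mm across, 60 mm high plus two 9 mm tags, standing upright among the clips; origin at the centre of its underside.
- cup: bystander: grey ceramic cup, 80 mm across, 88 mm high; origin at the centre of its underside.
- nut_driver: bystander: steel nut driver with a black handle, 210 mm long, lying down along its x; origin on its underside near the middle.
- bearing: bystander: steel ball bearing, 36 mm across, 10 mm high, lying flat; origin at the centre of its underside.
- spanner: bystander: steel spanner lying along its x.
There are look-alikes about, which are no part of the job. What is shaped like the clip_b but brown or purple is not meant.

How it is judged:
By the outcome, as a careful person would: the job done as asked, in the order asked, and still so for the second after the job is handed in, with the robot touching nothing.
Of clip_a, clip_b, clip_c only 2 to 3 are there at a start; the rules pass over those that are not, and their reading is None.
At some moment in a run one of clip_a, clip_b, clip_c may be knocked a few centimetres aside while the robot is not near it.
It also fails if it takes over 210 s, if anything falls off the work surface, if the arm or the gripper's body presses on something with over 40 N, if the wrist force passes 120 N, or if a joint passes its speed limit or range.

## Working session

There is one attempt and no reset: what is moved stays moved. The work goes in short steps, Python scripts to look and compute and a tool call to move; the robot and the scene stay as the last step left them, time stands still between calls to the robot, and variables do not carry over. Pictures are saved under pics/ and viewed, at most 14 in all, crops included, and the job is handed in when it is done.

Besides the shell and the picture viewer there is one more tool, called after "Call:" as name(argument=value, ...), one argument or row to a line, values as JSON. jog_arm: Moves the arm, as the interface text tells. Its arguments: {"type":"object","properties":{"dp":{"type":"array","items":{"type":"array","items":{"type":"number"}}},"twist":{"type":"array","items":{"type":"number"}},"gripper":{"type":"array","items":{"type":"number"}},"newtons":{"type":"number"}},"required":["dp","twist","gripper"]}

```bash
ls; mkdir -p pics; python3 - <<'E'
from rig import robot
import cv2
s=robot.read_state();print(s)
for n in("scene","top"):
    cv2.imwrite(f"pics/{n}0.png",cv2.resize(robot.capture(n),(800,600),interpolation=cv2.INTER_CUBIC));print(n,robot.camera_info(n))
E
```

```text
pics
{'time_s': 0.0, 'qpos': array([-1.32697778e+00,  4.23835460e-01,  1.63070464e+00, -4.31960051e-05,
        1.08859649e+00, -1.89831483e-02]), 'joint_velocities': array([-3.35965255e-04, -4.58530074e-04, -7.06095438e-04, -1.94978204e-05,
       -1.14795159e-03,  1.82383442e-04]), 'effort': array([ 2.65802788e-03, -5.44619286e+01, -2.73671150e+01,  6.46269880e-02,
        2.27436551e-02, -9.62863146e-05]), 'eef_pos': array([ 0.16225355, -0.60298444,  0.22189931]), 'ee_rot': array([-7.64950684e-04,  9.91377713e-01,  1.31032946e-01, -1.05607192e-04]), 'ft_force': array([ 0.28283673, -0.25148347,  0.23130154]), 'torque': array([-0.07181018, -0.01469161,  0.04570392]), 'gripper_force': 0.0, 'width': 1.0017016430964758}
scene {'K': array([[447.64998979,   0.        , 255.14787183],
       [  0.        , 447.64998979, 192.40538628],
       [  0.        ,   0.        ,   1.        ]]), 'D': array([0.04134904, 0.        , 0.        , 0.        , 0.        ]), 'R': array([[-0.80657461,  0.59102164, -0.01143774],
       [ 0.4849636 ,  0.65052455, -0.58448962],
       [-0.33800548, -0.47698137, -0.81132057]]), 't': array([ 0.34473057, -0.35355911,  1.45283355])}
top {'K': array([[370.64824192,   0.        , 252.60686644],
       [  0.        , 370.64824192, 191.73053822],
       [  0.        ,   0.        ,   1.        ]]), 'D': array([-0.10632134,  0.        ,  0.        ,  0.        ,  0.        ]), 'R': array([[-0.01277923, -0.99972224, -0.01980256],
       [-0.99719946,  0.01420143, -0.07342716],
       [ 0.07368799,  0.01880876, -0.99710396]]), 't': array([0.23513234, 0.58859772, 1.21415578])}
```

View pics/scene0.png

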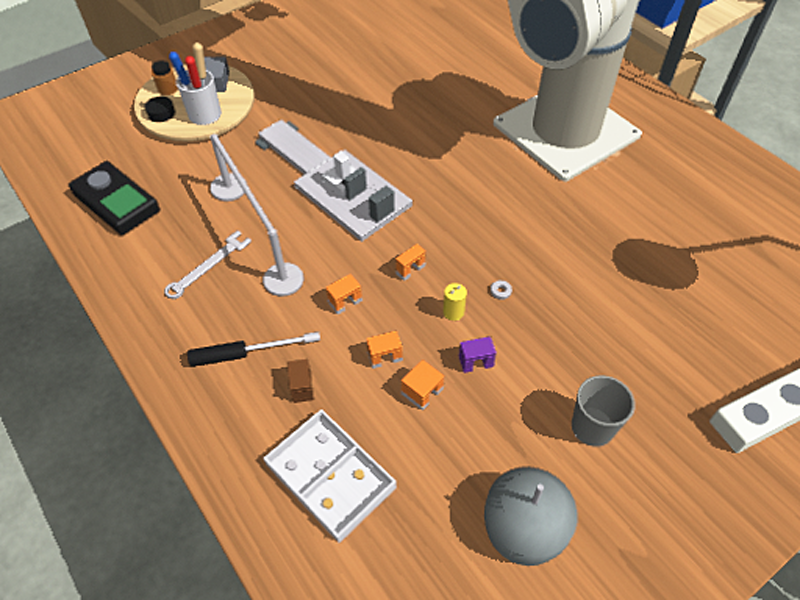

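View pics/top0.png

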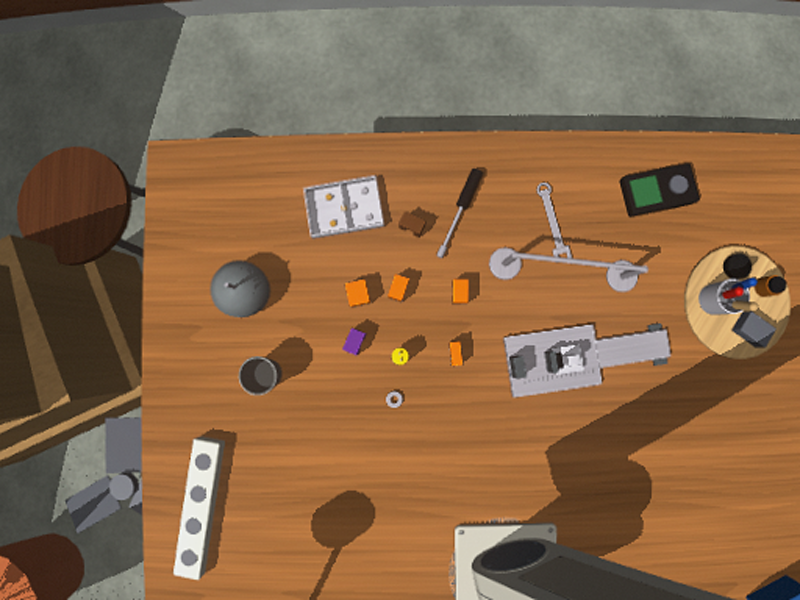

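Top view (800 px scale), orange clips: (357,293) looks thick, (399,287) and (460,291) look 32 mm, and (456,352) looks thin. The purple (355,341) and brown (417,221) ones are out. The caliper is at (550,360) with its fixed jaw at (520,362), and the rail bar runs (505,257)–(645,268). Next I'll fit the poses.

```bash
cat > h.py <<'E'
import numpy as np, cv2
from scipy.optimize import minimize, least_squares
from rig import robot
CI={n:robot.camera_info(n) for n in("scene","top")}
def proj(n,P):
    c=CI[n]; return cv2.projectPoints(np.asarray(P,float).reshape(-1,1,3),cv2.Rodrigues(c["R"])[0],c["t"],c["K"],c["D"])[0].reshape(-1,2)
def ray(n,px):
    c=CI[n]; u=cv2.undistortPoints(np.array([[px]],float),c["K"],c["D"])[0,0]
    d=c["R"].T@np.array([u[0],u[1],1]); return -c["R"].T@c["t"], d/np.linalg.norm(d)
def atz(n,px,z):
    o,d=ray(n,px); return o+d*(z-o[2])/d[2]
def tri(pa,pb):
    (o1,d1),(o2,d2)=ray("scene",pa),ray("top",pb)
    s=np.linalg.lstsq(np.c_[d1,-d2],o2-o1,rcond=None)[0]; a=o1+s[0]*d1;b=o2+s[1]*d2
    return (a+b)/2,np.linalg.norm(a-b)
def Rz(a): return np.array([[np.cos(a),-np.sin(a),0],[np.sin(a),np.cos(a),0],[0,0,1]])
def box(x0,x1,y0,y1,z0,z1): return np.array([[x,y,z] for x in(x0,x1) for y in(y0,y1) for z in(z0,z1)])
def clipboxes(t): return [box(-.025,-.010,-t/2,t/2,.004,.044),box(.010,.025,-t/2,t/2,.004,.044),box(-.025,.025,-t/2,t/2,.032,.044)]
S=8
def render(n,boxes,pose,roi):
    x,y,z,a=pose; m=np.zeros(((roi[3]-roi[1])*S,(roi[2]-roi[0])*S),np.uint8)
    for b in boxes:
        p=(proj(n,b@Rz(a).T+[x,y,z])+.5-[roi[0],roi[1]])*S-.5
        cv2.fillConvexPoly(m,cv2.convexHull(np.round(p*16).astype(np.int32)),255,shift=4)
    return cv2.resize(m,None,fx=1/S,fy=1/S,interpolation=cv2.INTER_AREA)/255.
def orange(im):
    h=cv2.cvtColor(im,cv2.COLOR_BGR2HSV); return (cv2.inRange(h,(5,190,120),(17,255,255))>0).astype(float)
def omask(im): # orange paint, not wood
    b,g,r=[im[...,i].astype(int) for i in range(3)]
    return ((r>120)&(b<.22*r)&(g>.3*r)&(g<.72*r)).astype(np.uint8)
def fitclip(ims,x,y,t=None,z=0.):
    masks={}
    for n in ims:
        m=omask(ims[n]); p=proj(n,[[x,y,z+.025]])[0]; r=24 if n=="scene" else 20
        lab=cv2.connectedComponents(m)[1]
        roi=[int(p[0])-r,int(p[1])-r,int(p[0])+r,int(p[1])+r]
        sub=lab[roi[1]:roi[3],roi[0]:roi[2]]; yy,xx=np.nonzero(sub)
        k=np.argmin((xx-r)**2+(yy-r)**2); masks[n]=(roi,(sub==sub[yy[k],xx[k]]).astype(float))
    def cost(v):
        bx=clipboxes(t or v[4]*.01); return sum(np.abs(render(n,bx,[v[0]*.01,v[1]*.01,v[3]*.01,v[2]*.3],roi)-m).sum() for n,(roi,m) in masks.items())
    best=None
    for a in np.arange(0,np.pi,np.pi/8):
        v0=[x*100,y*100,a/.3,z*100]+([] if t else [3.2])
        c=cost(v0); best=min(best,(c,v0),key=lambda q:q[0]) if best else (c,v0)
    v=best[1]
    for _ in range(3):
        sim=np.vstack([v]+[np.array(v)+.5*e for e in np.eye(len(v))])
        r=minimize(cost,v,method="Nelder-Mead",options=dict(initial_simplex=sim,maxiter=300,xatol=.003,fatol=.05)); v=r.x
    return dict(x=v[0]*.01,y=v[1]*.01,yaw=np.degrees(v[2]*.3),z=v[3]*.01,t=t or v[4]*.01,cost=r.fun,px=[m.sum() for _,m in masks.values()])
E
python3 - <<'E'
from h import *
ims={n:robot.capture(n) for n in CI}
for n in ims: cv2.imwrite(f"pics/raw_{n}.png",ims[n])
for q in [(357,293),(399,287),(460,291),(456,352)]:
    p=atz("top",np.array(q)*.64,.03); f=fitclip(ims,p[0],p[1]); print(q,p.round(3),{k:np.round(v,4) for k,v in f.items()})
I=cv2.INTER_CUBIC
a=cv2.resize(ims["top"][180:255,215:445],(800,261),interpolation=I)
b=cv2.resize(ims["scene"][70:240,165:325],(320,339),interpolation=I) 
b=cv2.resize(ims["scene"][70:165,165:300],(480,338),interpolation=I)
c=cv2.resize(ims["scene"][150:265,215:324],(320,338),interpolation=I)
cv2.imwrite("pics/c1.png",np.vstack([a,np.hstack([b,c])]))
E
```

```text
(357, 293) [0.606 0.307 0.03 ] {'x': np.float64(0.6118), 'y': np.float64(0.3058), 'yaw': np.float64(51.3292), 'z': np.float64(0.0043), 't': np.float64(-0.0), 'cost': np.float64(272.2706), 'px': array([ 68., 207.])}
(399, 287) [0.618 0.218 0.03 ] {'x': np.float64(0.6225), 'y': np.float64(0.2317), 'yaw': np.float64(161.5643), 'z': np.float64(-0.0058), 't': np.float64(-0.0), 'cost': np.float64(211.0706), 'px': array([ 74., 155.])}
(460, 291) [0.608 0.088 0.03 ] {'x': np.float64(0.6094), 'y': np.float64(0.0998), 'yaw': np.float64(1.567), 'z': np.float64(-0.0091), 't': np.float64(-0.0001), 'cost': np.float64(210.3804), 'px': array([ 73., 152.])}
(456, 352) [0.478 0.099 0.03 ] {'x': np.float64(0.4834), 'y': np.float64(0.1082), 'yaw': np.float64(53.2773), 'z': np.float64(0.0078), 't': np.float64(-0.0002), 'cost': np.float64(110.902), 'px': array([  5., 105.])}
```

View pics/c1.png

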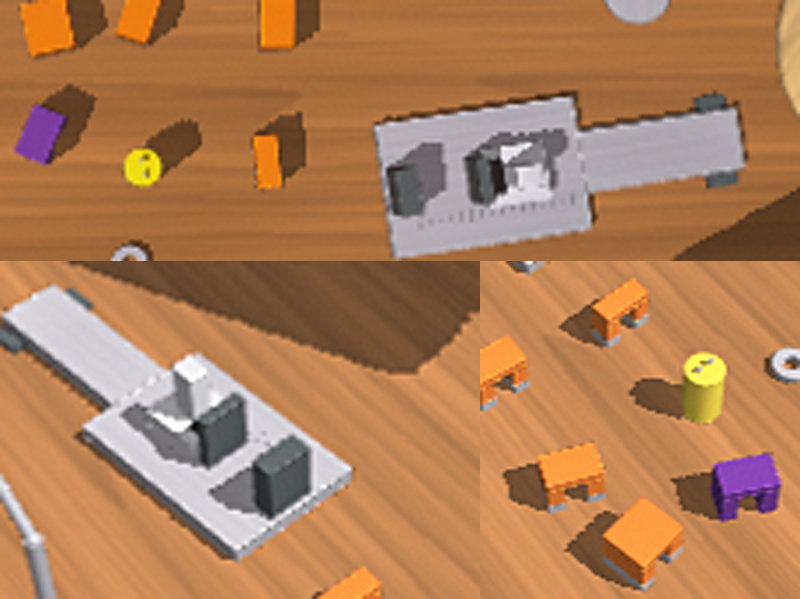

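The crop shows the two 32 mm candidates and the caliper with its jaw partly open. My colour mask is too tight, so I'll check the colours.

```bash
python3 - <<'E'
from h import *
im=cv2.imread("pics/raw_scene.png")
# clip at scene 800px (384,348) -> native (246,223)
h=cv2.cvtColor(im,cv2.COLOR_BGR2HSV)
for r in range(210,236,2): print(r,' '.join('%d/%d/%d'%tuple(h[r,c]) for c in range(230,262,2)))
t=cv2.cvtColor(cv2.imread("pics/raw_top.png"),cv2.COLOR_BGR2HSV)
print(' '.join('%d/%d/%d'%tuple(t[186,c]) for c in range(280,312)))
E
```

```text
210 13/147/208 13/147/207 13/146/206 13/146/220 13/144/220 14/145/202 13/147/198 13/143/193 13/146/206 13/144/207 14/143/201 13/143/200 13/144/209 13/144/206 13/149/204 14/145/208
212 13/147/206 14/146/208 13/147/205 14/144/207 14/144/220 13/143/219 13/144/197 14/141/195 13/142/189 13/151/201 13/187/231 18/188/255 13/169/231 14/148/205 13/145/204 13/146/205
214 13/146/218 13/143/204 14/147/210 13/142/201 13/142/207 13/145/224 12/182/217 18/187/255 15/189/255 15/191/253 15/190/252 15/190/252 13/183/251 13/145/204 14/146/206 13/144/205
216 14/145/213 14/145/216 13/163/224 18/187/255 15/192/255 15/189/253 15/189/252 14/192/251 15/188/252 15/190/252 15/189/252 15/191/252 16/187/254 13/141/194 13/144/209 14/146/205
218 13/145/224 13/145/222 13/146/185 15/186/255 15/190/252 15/189/252 15/190/251 15/190/251 15/189/252 15/188/252 15/188/252 15/187/252 15/189/253 13/169/231 13/147/205 13/146/210
220 14/142/108 14/145/114 13/142/97 15/190/255 15/189/252 15/189/252 15/189/252 15/189/251 15/190/252 15/190/252 15/189/252 15/189/252 15/187/253 13/189/249 14/143/201 14/144/202
222 13/142/117 14/139
[... 879 characters left out ...]
8/112 13/142/106 14/148/114 14/130/102 11/158/153 12/204/211 10/150/206 13/137/207 13/143/217 14/145/206 13/151/224 13/123/201 13/160/221 13/152/223 14/149/204 13/145/193
234 13/148/215 13/146/226 14/148/107 13/146/115 126/10/125 108/30/169 111/26/165 13/109/196 14/147/217 13/147/210 14/144/203 13/146/211 14/145/206 14/145/221 14/149/223 13/144/206
14/163/171 14/164/171 14/163/171 14/165/170 14/165/173 14/164/171 14/165/172 14/165/173 14/164/170 13/169/155 18/236/240 15/241/237 15/233/236 15/237/236 15/234/236 15/242/236 15/239/235 15/239/236 15/237/240 14/227/203 13/154/98 13/162/101 13/161/103 13/159/104 14/163/102 13/165/102 14/165/99 14/166/186 14/167/179 14/163/180 14/167/179 14/165/179
```

```bash
python3 - <<'E'
s=open("h.py").read()
i=s.index("def omask");j=s.index("def fitclip")
s=s[:i]+'''def omask(im,n):
    h=cv2.cvtColor(im,cv2.COLOR_BGR2HSV); return cv2.inRange(h,(8,170 if n=="scene" else 200,85),(21,255,255))//255
'''+s[j:]
s=s.replace("omask(ims[n])","omask(ims[n],n)")
s+='''
def calpose(v,P): return np.asarray(P)@Rz(v[3]).T+[v[0],v[1],v[2]]
'''
open("h.py","w").write(s)
E
python3 - <<'E'
from h import *
ims={n:cv2.imread(f"pics/raw_{n}.png") for n in CI}
for q in [(357,293),(399,287),(460,291),(456,352)]:
    p=atz("top",np.array(q)*.64,.03); f=fitclip(ims,p[0],p[1]); print(q,p.round(3),{k:np.round(v,4) for k,v in f.items()})
T=lambda p:np.array(p)/3.478+[215,180]-.35; C=lambda p:(np.array(p)-[0,261])/3.556+[165,70]-.35
bed=[(.065,.115,.016),(.065,-.08,.016),(-.065,-.08,.016),(-.065,.115,.016)]
tp=[T(p) for p in[(374,124),(577,93),(594,222),(393,257)]]
sp=[C(p) for p in[(235,545),(82,430),(192,355),(352,471)]]
fj=[(.022,.09,.068),(-.022,.09,.068)]; fs=[C((253,463)),C((293,437))]
sj=[C((208,432)),C((245,402))]
tab=C((190,362))
def res(v):
    g=.09-v[4]; r=[]
    r+=[proj("top",calpose(v,bed))-tp,proj("scene",calpose(v,bed))-sp,proj("scene",calpose(v,fj))-fs]
    r+=[proj("scene",calpose(v,[(.022,g,.068),(-.022,g,.068)]))-sj,proj("scene",calpose(v,[(0,g-.042,.087)]))-tab]
    return np.vstack(r).ravel()
r=least_squares(res,[.47,-.1,0,.15,.05],loss="soft_l1");v=r.x
print("cal",v.round(4),np.degrees(v[3]),"res",res(v).reshape(-1,2).round(1).tolist())
a,b=[np.array(q)*.64 for q in((275,234),(213,135))]
ta,tb=np.array((492,254))*.64,np.array((647,269))*.64
print("rail",tri(a,ta),tri(b,tb))
for n,q in(("scene",(283,282)),("scene",(228,189)),("top",(505,263)),("top",(622,276))): print(n,atz(n,np.array(q)*.64,.004).round(4))
I=cv2.INTER_CUBIC
a=cv2.resize(ims["top"][140:210,295:425],(800,431),interpolation=I)
b=cv2.resize(ims["scene"][75:195,95:200],None,fx=4,fy=4,interpolation=I)
k=np.zeros((600,800,3),np.uint8)
a=cv2.resize(a,(520,280));k[:280,:520]=a
b=cv2.resize(b,(280,320));k[280:,:280]=b
# caliper overlay
def draw(n,im,off,s):
    im=cv2.resize(im,None,fx=s,fy=s,interpolation=I)
    g=.09-v[4]
    for bx in([box(-.065,.065,-.08,.115,0,.016),box(-.022,.022,.09,.112,.016,.068),box(-.022,.022,g-.012,g,.017,.068),box(-.01,.01,g-.054,g-.03,.04,.087)]):
        p=(proj(n,calpose(v,bx))-off+.5)*s
        for i in range(8):
            for j in range(i):
                if (abs(bx[i]-bx[j])>1e-6).sum()==1: cv2.line(im,tuple(map(int,p[i])),tuple(map(int,p[j])),(0,0,255),1)
    return im
d=draw("scene",ims["scene"][92:155,185:268],[185,92],5);k[280:280+d.shape[0],290:290+d.shape[1]]=d
d=draw("top",ims["top"][202:256,318:388],[318,202],4);k[0:d.shape[0],520:520+d.shape[1]]=d
cv2.imwrite("pics/c2.png",k)
E
```

```text
(357, 293) [0.606 0.307 0.03 ] {'x': np.float64(0.6079), 'y': np.float64(0.3075), 'yaw': np.float64(11.6721), 'z': np.float64(0.003), 't': np.float64(0.0421), 'cost': np.float64(69.7059), 'px': array([486., 210.])}
(399, 287) [0.618 0.218 0.03 ] {'x': np.float64(0.6177), 'y': np.float64(0.2205), 'yaw': np.float64(159.7695), 'z': np.float64(0.0006), 't': np.float64(0.0298), 'cost': np.float64(56.3882), 'px': array([331., 156.])}
(460, 291) [0.608 0.088 0.03 ] {'x': np.float64(0.608), 'y': np.float64(0.0885), 'yaw': np.float64(-1.262), 'z': np.float64(0.0015), 't': np.float64(0.0271), 'cost': np.float64(58.2392), 'px': array([307., 152.])}
(456, 352) [0.478 0.099 0.03 ] {'x': np.float64(0.4756), 'y': np.float64(0.1003), 'yaw': np.float64(5.8944), 'z': np.float64(0.0009), 't': np.float64(0.0186), 'cost': np.float64(46.3725), 'px': array([230., 106.])}
cal [ 0.4612 -0.1278 -0.0049  0.142   0.0526] 8.133395517157345 res [[-0.2, 0.2], [-2.2, 0.0], [-0.6, 1.0], [0.6, 0.3], [0.2, 2.1], [-0.4, -0.3], [0.7, -0.1], [-0.4, -0.7], [-0.7, -0.0], [-0.6, -0.7], [-0.6, -0.8], [0.3, -0.0], [-0.0, 2.9]]
rail (array([0.67342607, 0.03264848, 0.16387746]), np.float64(0.017851610842302933)) (array([ 0.63764116, -0.27850299,  0.12560033]), np.float64(0.001352678580920317))
scene [ 0.6741 -0.0055  0.004 ]
scene [ 0.6431 -0.2644  0.004 ]
top [ 0.6699 -0.0144  0.004 ]
top [ 0.6381 -0.2732  0.004 ]
```

View pics/c2.png

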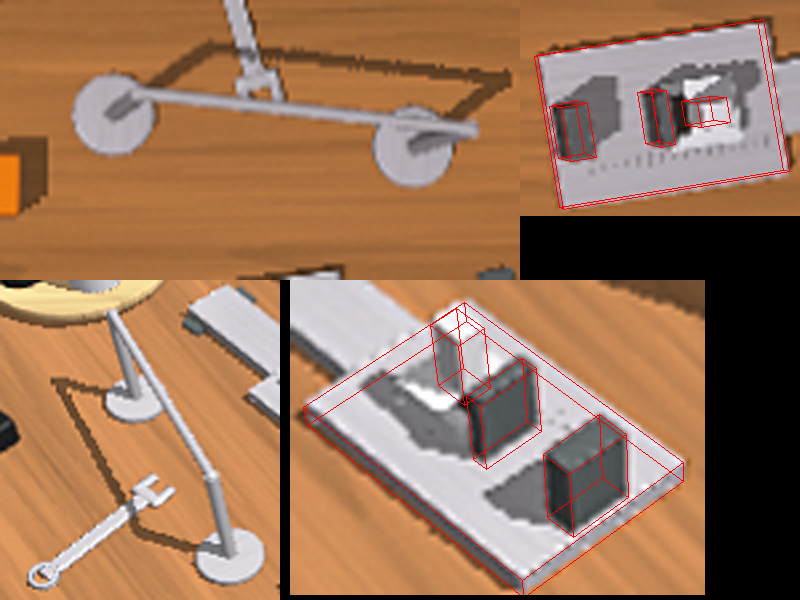

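The 32 mm clips are confirmed as (399,287) and (460,291): fitted thickness is 30 and 27 mm, against 42 and 19 mm for the look-alikes. The caliper overlay is off by 1–2 px in places, so I'll take a bigger zoom to get better corner picks.

```bash
python3 - <<'E'
from h import *
ims={n:cv2.imread(f"pics/raw_{n}.png") for n in CI}
I=cv2.INTER_CUBIC
cv2.imwrite("pics/c3.png",cv2.resize(ims["scene"][94:156,184:268],None,fx=9,fy=9,interpolation=I))
a=cv2.resize(ims["top"][203:257,318:388],None,fx=8,fy=8,interpolation=I)[:400]
b=cv2.resize(ims["top"][155:187,308:422],None,fx=6,fy=6,interpolation=I)
k=np.zeros((600,700,3),np.uint8);k[:400,:560]=a;k[405:405+b.shape[0],:b.shape[1]]=b
cv2.imwrite("pics/c4.png",k)
E
```

```text
(no output)
```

View pics/c3.png

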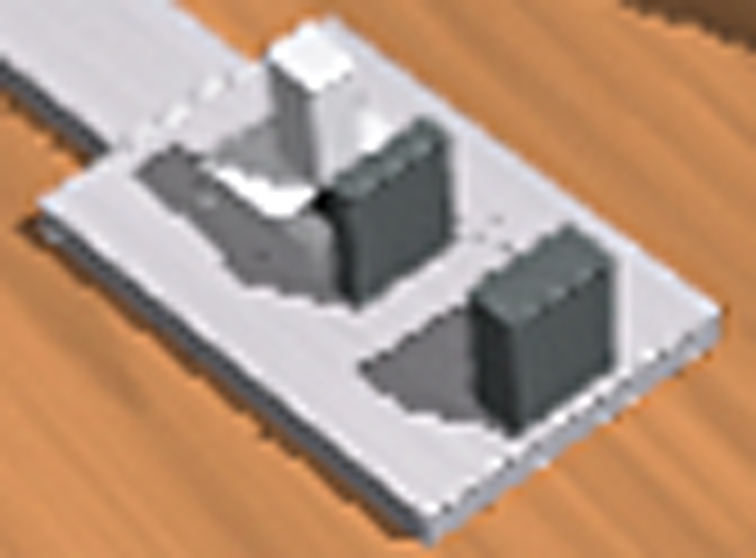

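View pics/c4.png

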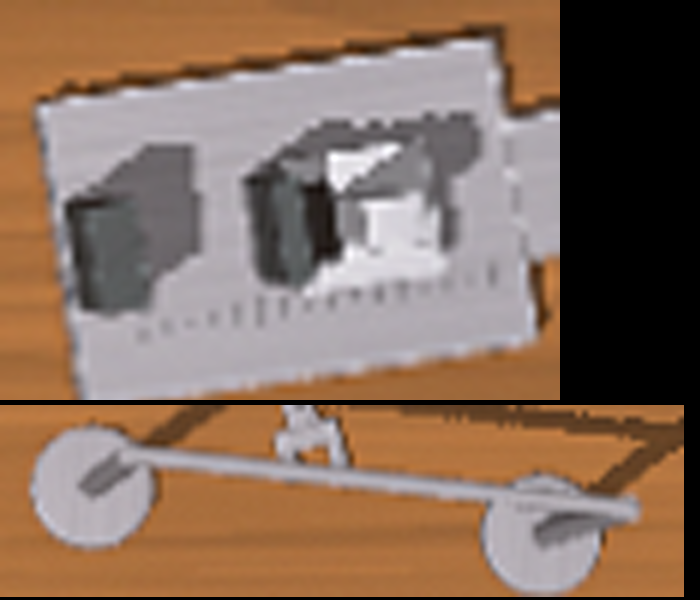

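```bash
python3 - <<'E'
from h import *
C=lambda p:(np.array(p,float)+.5)/9-.5+[184,94]
T=lambda p:(np.array(p,float)+.5)/8-.5+[318,203]
R=lambda p:(np.array(p,float)-[0,405]+.5)/6-.5+[308,155]
X=lambda p:(np.array(p,float)-[0,280]+.5)/2.667-.5+[95,75]
def pts(g):
    g=.09-g
    return [("scene",a,C(b)) for a,b in [((.065,.115,.016),(425,512)),((-.065,.115,.016),(722,305)),((.065,-.08,.016),(38,205)),((-.065,-.08,.016),(335,15)),
     ((-.022,.09,.068),(574,225)),((-.022,.112,.068),(615,258)),((.022,.112,.068),(512,318)),((.022,.09,.068),(470,288)),((.022,.112,.016),(515,437)),((-.022,.112,.016),(612,368)),
     ((-.022,g,.068),(448,128)),((.022,g,.068),(345,198)),((.022,g,.017),(355,308)),((-.022,g,.017),(452,235)),((-.022,g-.012,.068),(420,115)),
     ((.01,g-.054,.087),(268,55)),((-.01,g-.054,.087),(312,22)),((-.01,g-.03,.087),(355,58)),((.01,g-.03,.087),(315,90))]]+\
     [("top",a,T(b)) for a,b in [((.065,.115,.016),(40,100)),((.065,-.08,.016),(495,38)),((-.065,-.08,.016),(540,340))]]
def fit(n,fz):
    def res(v):
        return np.array([proj(c,calpose([v[0],v[1],v[4] if fz else 0,v[2]],[a]))[0]-b for c,a,b in pts(v[3]) if n in(c,"b") or n=="both"]).ravel()
    r=least_squares(res,[.46,-.13,.14,.05]+([0] if fz else []),loss="soft_l1")
    print(n,r.x.round(4),np.degrees(r.x[2]).round(2),res(r.x).reshape(-1,2).round(1).tolist())
fit("scene",0);fit("both",0);fit("both",1)
# caliper top-only from bed corners
P=[q for q in pts(.05) if q[0]=="top"]
r=least_squares(lambda v:np.array([proj(c,calpose([v[0],v[1],0,v[2]],[a]))[0]-b for c,a,b in P]).ravel(),[.46,-.13,.14]);print("top",r.x.round(4))
ra=[(0,.13,.13),(0,-.13,.13)]; rd=[(0,.13,.003),(0,-.13,.003)]
obs={"top":([R((125,452)),R((638,508))],[R((94,487)),R((542,535))]),"scene":([X((212,476)),X((110,314))],[X((230,556)),X((132,401))])}
for use in(["top"],["scene"],["top","scene"]):
    f=lambda v:np.vstack([np.vstack([proj(n,calpose([v[0],v[1],0,v[2]],ra))-obs[n][0],proj(n,calpose([v[0],v[1],0,v[2]],rd))-obs[n][1]]) for n in use]).ravel()
    r=least_squares(f,[.655,-.14,-.12]);print(use,r.x.round(4),np.degrees(r.x[2]).round(2),f(r.x).reshape(-1,2).round(1).tolist())
# clips, thickness known, z=0 per view pair
ims={n:cv2.imread(f"pics/raw_{n}.png") for n in CI}
for x,y in((.618,.2205),(.608,.0885)):
    for k in(ims,{"top":ims["top"]},{"scene":ims["scene"]}):
        f=fitclip(k,x,y,.032);print(list(k),{q:np.round(w,4) for q,w in f.items()})
E
```

```text
scene [ 0.4606 -0.1257  0.1269  0.0558] 7.27 [[-0.0, 0.5], [-0.1, 0.2], [-0.1, -0.7], [-0.5, -0.1], [-0.6, -0.7], [0.2, -0.3], [0.1, 0.9], [-0.6, 0.1], [0.4, 0.4], [0.8, 0.2], [0.3, 0.2], [0.2, -0.0], [0.4, 0.3], [0.7, 0.9], [0.6, -0.5], [-0.9, -0.6], [-0.5, -0.3], [0.2, -0.2], [-0.6, -0.3]]
both [ 0.4603 -0.1263  0.1244  0.0552] 7.13 [[-0.2, 0.3], [-0.2, 0.1], [-0.1, -0.9], [-0.5, -0.3], [-0.7, -0.8], [0.0, -0.4], [-0.1, 0.8], [-0.7, 0.0], [0.3, 0.2], [0.7, 0.1], [0.3, 0.1], [0.3, -0.1], [0.4, 0.2], [0.7, 0.9], [0.7, -0.5], [-0.8, -0.7], [-0.4, -0.4], [0.2, -0.2], [-0.6, -0.4], [-0.5, 0.0], [-0.6, -0.4], [-0.4, 0.2]]
both [ 0.4589 -0.1287  0.1273  0.0559 -0.0036] 7.29 [[-0.1, 0.4], [-0.3, 0.2], [0.0, -0.6], [-0.5, -0.0], [-0.7, -0.7], [0.0, -0.3], [-0.0, 0.9], [-0.6, 0.1], [0.4, 0.3], [0.7, 0.1], [0.2, 0.2], [0.2, -0.0], [0.3, 0.3], [0.6, 0.9], [0.5, -0.4], [-0.9, -0.5], [-0.5, -0.2], [0.1, -0.1], [-0.7, -0.3], [-0.0, 0.6], [-0.3, 0.0], [0.0, 0.5]]
top [ 0.4602 -0.128   0.1222]
['top'] [ 0.6549 -0.1432 -0.1193] -6.83 [[1.6, 0.2], [-1.3, -0.1], [-0.2, -0.0], [-0.2, 0.0]]
['scene'] [ 
[... 687 characters left out ...]
aw': np.float64(161.2317), 'z': np.float64(-0.0003), 't': np.float64(0.032), 'cost': np.float64(48.098), 'px': array([331.])}
['scene', 'top'] {'x': np.float64(0.6077), 'y': np.float64(0.0881), 'yaw': np.float64(-2.912), 'z': np.float64(-0.001), 't': np.float64(0.032), 'cost': np.float64(72.1843), 'px': array([307., 152.])}
['top'] {'x': np.float64(0.6122), 'y': np.float64(0.0856), 'yaw': np.float64(-1.5977), 'z': np.float64(-0.0277), 't': np.float64(0.032), 'cost': np.float64(12.2353), 'px': array([152.])}
['scene'] {'x': np.float64(0.6079), 'y': np.float64(0.0897), 'yaw': np.float64(-5.7631), 'z': np.float64(0.0007), 't': np.float64(0.032), 'cost': np.float64(52.7804), 'px': array([307.])}
```

Everything measured is consistent: clip and caliper heights come out near 0, the two views agree to about 2 mm, and the gap is about 55 mm.
- **Caliper:** (.4603, -.127), yaw 7.1°
- **Rail:** (.656, -.142), yaw -6.6°
- **Clips:** (.6175, .2206), yaw -19.5°, and (.608, .088), yaw -2.5°

Next is a small planner that prints rows in tool axes.

```bash
cat > plan.py <<'E'
# usage: plan.py x,y,z,phi ...  -> rows in tool axes (phi: heading of tool x, deg)
import sys, numpy as np
from rig import robot
s=robot.read_state(); q=s["ee_rot"]; p=np.array(s["eef_pos"]); ph=np.degrees(2*np.arctan2(q[2],q[1])); ph=(ph+180)%360-180
print("now",p.round(4),round(ph,2),"F",np.round(s["ft_force"],1),"w",round(s["width"]*.0878,4),"t",round(s["time_s"],1),"q",np.round(s["qpos"],2))
for w in sys.argv[1:]:
    v=[float(c) for c in w.split(",")]; g=np.array(v[:3]); step=v[4] if len(v)>4 else .04
    n=max(1,int(np.ceil(max(np.linalg.norm(g-p)/step,abs(v[3]-ph)/8.5)))); 
    tw=-(v[3]-ph)/n
    for i in range(n):
        d=(g-p)/(n-i); f=np.radians(ph)
        dp=[d[0]*np.cos(f)+d[1]*np.sin(f), d[0]*np.sin(f)-d[1]*np.cos(f), -d[2]]
        dp=np.round(dp,4); t=round(tw,1); print(dp.tolist(),t)
        p=p+[dp[0]*np.cos(f)+dp[1]*np.sin(f), dp[0]*np.sin(f)-dp[1]*np.cos(f), -dp[2]]; ph-=t
    print("--")
E
python3 plan.py .30,-.36,.24,62 .4612,-.1344,.12,97.1
```

```text
now [ 0.1623 -0.6032  0.2222] 15.06 F [ 0.1 -0.3 -0.1] w 0.0881 t 0.2 q [-1.33  0.42  1.63  0.    1.09 -0.02]
[0.0245, -0.0249, -0.0022] -5.9
[0.0269, -0.0222, -0.0022] -5.9
[0.0291, -0.0194, -0.0022] -5.9
[0.0309, -0.0163, -0.0022] -5.9
[0.0324, -0.013, -0.0022] -5.9
[0.0336, -0.0096, -0.0023] -5.9
[0.0344, -0.006, -0.0022] -5.9
[0.0349, -0.0025, -0.0023] -5.9
--
[0.0343, 0.0047, 0.015] -4.4
[0.0339, 0.0073, 0.015] -4.4
[0.0332, 0.0099, 0.015] -4.4
[0.0324, 0.0124, 0.015] -4.4
[0.0313, 0.0149, 0.015] -4.4
[0.0301, 0.0172, 0.015] -4.4
[0.0286, 0.0195, 0.015] -4.4
[0.0271, 0.0217, 0.015] -4.4
--
```

Call:
jog_arm(
  dp=[
    [0.0245,-0.025,-0.002],
    [0.027,-0.022,-0.002],
    [0.029,-0.0195,-0.002],
    [0.031,-0.0165,-0.002],
    [0.0325,-0.013,-0.002],
    [0.0335,-0.0095,-0.002],
    [0.0345,-0.006,-0.002],
    [0.035,-0.0025,-0.002],
    [0.0345,0.0045,0.015],
    [0.034,0.0075,0.015],
  ],
  twist=[-5.9,-5.9,-5.9,-5.9,-5.9,-5.9,-5.9,-5.9,-4.4,-4.4],
  gripper=[0.0878,0.0878,0.0878,0.0878,0.0878,0.0878,0.0878,0.0878,0.0878,0.0878],
  newtons=15,
)

```text
time_s: 1.2
eef_pos: [0.3414, -0.3024, 0.2089]
ee_rot: [0.001, 0.813, 0.582, 0.0]
ft_force: [-0.2, -0.1, -0.5]
width: 0.998
gripper_force: 0.0
```

```bash
python3 plan.py .4612,-.1344,.12,97.1 .4612,-.1344,.053,97.1,.025
```

```text
now [ 0.3414 -0.3024  0.2089] 71.22 F [-0.2 -0.1 -0.5] w 0.0877 t 1.2 q [-0.75  0.19  2.    0.    0.94 -0.42]
[0.0329, 0.0099, 0.0148] -4.3
[0.0321, 0.0123, 0.0148] -4.3
[0.0311, 0.0147, 0.0148] -4.3
[0.0299, 0.017, 0.0148] -4.3
[0.0285, 0.0192, 0.0149] -4.3
[0.0271, 0.0213, 0.0148] -4.3
--
[-0.0, -0.0, 0.0223] -0.0
[-0.0, -0.0, 0.0224] -0.0
[-0.0, -0.0, 0.0223] -0.0
--
```

Call:
jog_arm(
  dp=[
    [0.033,0.01,0.015],
    [0.032,0.0125,0.015],
    [0.031,0.0145,0.015],
    [0.03,0.017,0.015],
    [0.0285,0.019,0.015],
    [0.027,0.0215,0.015],
    [0,0,0],
    [0,0,0],
  ],
  twist=[-4.3,-4.3,-4.3,-4.3,-4.3,-4.3,0,0],
  gripper=[0.0878,0.0878,0.0878,0.0878,0.0878,0.0878,0.0878,0.0878],
)

```text
time_s: 2.0
eef_pos: [0.4609, -0.1352, 0.1183]
ee_rot: [-0.001, 0.663, 0.749, -0.0]
ft_force: [-0.7, 1.1, 0.3]
width: 0.998
gripper_force: 0.0
```

```bash
python3 plan.py .4612,-.1344,.053,97.1,.025
```

```text
now [ 0.4609 -0.1352  0.1183] 96.93 F [-0.7  1.1  0.3] w 0.0876 t 2.0 q [-0.31  0.38  2.02 -0.    0.75 -0.43]
[0.0002, 0.0001, 0.0218] -0.1
[0.0003, 0.0002, 0.0217] -0.1
[0.0002, 0.0001, 0.0218] -0.1
--
```

Call:
jog_arm(
  dp=[
    [0,0,0.022],
    [0,0,0.022],
    [0,0,0.021],
    [0,0,0],
    [0,0,0],
    [0,0,0],
    [0,0,0],
    [0,0,0],
    [0,0,0],
    [0,0,0],
  ],
  twist=[-0.1,-0.1,0,0,0,0,0,0,0,0],
  gripper=[0.0878,0.0878,0.0878,0.05,0.03,0.015,0.01,0.01,0.01,0.01],
  newtons=12,
)

```text
time_s: 3.0
eef_pos: [0.4612, -0.1357, 0.054]
ee_rot: [0.0, 0.662, 0.749, 0.0]
ft_force: [-0.8, -0.2, 0.0]
width: 0.402
gripper_force: 0.0
```

```bash
python3 plan.py .4676,-.1860,.053,97.1,.008
```

```text
now [ 0.4612 -0.1357  0.054 ] 97.06 F [-0.8 -0.2  0. ] w 0.0353 t 3.0 q [-0.31  0.5   2.04  0.    0.6  -0.43]
[-0.0072, 0.0, 0.0001] -0.0
[-0.0072, 0.0, 0.0001] -0.0
[-0.0073, 0.0, 0.0002] -0.0
[-0.0072, 0.0001, 0.0001] -0.0
[-0.0073, 0.0, 0.0002] -0.0
[-0.0072, 0.0001, 0.0001] -0.0
[-0.0073, 0.0, 0.0002] -0.0
--
```

Fingers take about 1 s to close.

Call:
jog_arm(
  dp=[
    [0,0,0],
    [0,0,0],
    [0,0,0],
    [0,0,0],
    [0,0,0],
    [0,0,0],
    [0,0,0],
  ],
  twist=[0,0,0,0,0,0,0],
  gripper=[0.01,0.01,0.01,0.01,0.01,0.01,0.01],
)

```text
time_s: 3.7
eef_pos: [0.4623, -0.1359, 0.0538]
ee_rot: [0.001, 0.662, 0.749, 0.001]
ft_force: [4.1, 1.1, -3.7]
width: 0.228
gripper_force: 12.0
```

Call:
jog_arm(
  dp=[
    [-0.003,0.0005,0],
    [-0.007,0.0005,0],
    [-0.008,0,0],
    [-0.008,0,0],
    [-0.008,0,0],
    [-0.008,0,0],
    [-0.007,0,0],
    [-0.003,0,0],
    [0,0,0],
    [0,0,0],
  ],
  twist=[0,0,0,0,0,0,0,0,0,0],
  gripper=[0.01,0.01,0.01,0.01,0.01,0.01,0.01,0.01,0.01,0.01],
)

```text
time_s: 4.7
eef_pos: [0.469, -0.188, 0.0538]
ee_rot: [0.001, 0.662, 0.749, 0.0]
ft_force: [5.9, -1.0, -1.0]
width: 0.227
gripper_force: 12.0
```

Call:
jog_arm(
  dp=[
    [0,0,0],
    [0,0,0],
    [0,0,0],
    [0,0,-0.02],
    [0,0,-0.04],
    [0,0,-0.04],
  ],
  twist=[0,0,0,0,0,0],
  gripper=[0.0878,0.0878,0.0878,0.0878,0.0878,0.0878],
)

```text
time_s: 5.3
eef_pos: [0.467, -0.1867, 0.154]
ee_rot: [-0.002, 0.662, 0.749, -0.001]
ft_force: [0.5, -0.8, -1.1]
width: 0.737
gripper_force: 0.0
```

```bash
python3 - <<'E'
from h import *
ims={n:robot.capture(n) for n in CI}
for x,y in((.6175,.2205),(.608,.088)):
    try:
        f=fitclip(ims,x,y,.032);print({q:np.round(w,4).tolist() for q,w in f.items()})
    except Exception as e: print(e)
E
python3 plan.py .608,.0885,.14,87.5
```

```text
{'x': 0.6174, 'y': 0.2205, 'yaw': 160.2177, 'z': -0.0007, 't': 0.032, 'cost': 63.4667, 'px': [329.0, 155.0]}
{'x': 0.6076, 'y': 0.0879, 'yaw': -2.4691, 'z': -0.0021, 't': 0.032, 'cost': 75.9451, 'px': [303.0, 153.0]}
now [ 0.4708 -0.1883  0.1581] 97.06 F [ 0.9  0.9 -0. ] w 0.0727 t 5.4 q [-0.4   0.34  1.94 -0.    0.85 -0.53]
[0.0322, 0.0213, 0.0023] 1.2
[0.0327, 0.0206, 0.0023] 1.2
[0.0331, 0.0199, 0.0022] 1.2
[0.0335, 0.0192, 0.0023] 1.2
[0.0339, 0.0185, 0.0022] 1.2
[0.0343, 0.0178, 0.0023] 1.2
[0.0346, 0.017, 0.0022] 1.2
[0.035, 0.0163, 0.0023] 1.2
--
```

Call:
jog_arm(
  dp=[
    [0.032,0.0215,0.002],
    [0.0325,0.0205,0.002],
    [0.033,0.02,0.002],
    [0.0335,0.019,0.002],
    [0.034,0.0185,0.002],
    [0.0345,0.018,0.002],
    [0.0345,0.017,0.002],
    [0.035,0.0165,0.003],
    [0,0,0],
    [0,0,0],
  ],
  twist=[1.2,1.2,1.2,1.2,1.2,1.2,1.2,1.2,0,0],
  gripper=[0.0878,0.0878,0.0878,0.0878,0.0878,0.0878,0.0878,0.0878,0.0878,0.0878],
)

```text
time_s: 6.4
eef_pos: [0.6049, 0.0897, 0.1353]
ee_rot: [-0.001, 0.722, 0.692, -0.001]
ft_force: [-0.0, 0.9, -0.6]
width: 0.999
gripper_force: 0.0
```

```bash
python3 plan.py .608,.0885,.013,87.5
```

```text
now [0.6049 0.0897 0.1353] 87.58 F [-0.   0.9 -0.6] w 0.0878 t 6.4 q [ 0.13  0.51  1.72 -0.    0.91  0.17]
[-0.0003, 0.0008, 0.0306] 0.0
[-0.0003, 0.0008, 0.0306] 0.0
[-0.0002, 0.0008, 0.0305] 0.0
[-0.0003, 0.0008, 0.0306] 0.0
--
```

Call:
jog_arm(
  dp=[
    [-0.0005,0.001,0.032],
    [0,0.001,0.032],
    [-0.0005,0.001,0.032],
    [0,0,0.025],
    [0,0,0.001],
    [0,0,0],
    [0,0,0],
    [0,0,0],
    [0,0,0],
    [0,0,0],
  ],
  twist=[0,0,0,0,0,0,0,0,0,0],
  gripper=[0.0878,0.0878,0.0878,0.0878,0.04,0.04,0.04,0.04,0.04,0.04],
  newtons=15,
)

```text
time_s: 7.4
eef_pos: [0.6096, 0.0881, 0.0159]
ee_rot: [0.001, 0.723, 0.691, 0.001]
ft_force: [-0.4, -1.1, 7.4]
width: 0.569
gripper_force: 14.9
```

Call:
jog_arm(
  dp=[
    [0,0,0],
    [0,0,0],
    [0,0,0],
    [0,0,0],
  ],
  twist=[0,0,0,0],
  gripper=[0.04,0.04,0.04,0.04],
)

```text
time_s: 7.8
eef_pos: [0.6096, 0.0882, 0.0159]
ee_rot: [0.001, 0.723, 0.691, 0.001]
ft_force: [-0.9, -1.0, 7.1]
width: 0.571
gripper_force: 14.9
```

```bash
python3 plan.py .6096,.0882,.115,87.5,.035 .4518,-.0566,.115,97.1
```

```text
now [0.6096 0.0882 0.0159] 87.47 F [-0.9 -1.   7.1] w 0.0501 t 7.8 q [ 0.12  0.69  1.74 -0.    0.7   0.17]
[0.0, -0.0, -0.033] -0.0
[0.0, -0.0, -0.033] -0.0
[0.0, -0.0, -0.0331] -0.0
--
[-0.0253, -0.0252, 0.0] -1.6
[-0.0245, -0.0259, 0.0] -1.6
[-0.0238, -0.0266, 0.0] -1.6
[-0.0231, -0.0272, 0.0] -1.6
[-0.0223, -0.0279, 0.0] -1.6
[-0.0215, -0.0285, 0.0] -1.6
--
```

Call:
jog_arm(
  dp=[
    [0,0,-0.02],
    [0,0,-0.04],
    [0,0,-0.04],
    [-0.025,-0.025,0],
    [-0.0245,-0.026,0],
    [-0.024,-0.0265,0],
    [-0.023,-0.027,0],
    [-0.0225,-0.028,0],
    [-0.0215,-0.0285,0],
    [0,0,0],
  ],
  twist=[0,0,0,-1.6,-1.6,-1.6,-1.6,-1.6,-1.6,0],
  gripper=[0.04,0.04,0.04,0.04,0.04,0.04,0.04,0.04,0.04,0.04],
)

```text
time_s: 8.8
eef_pos: [0.4475, -0.058, 0.1145]
ee_rot: [-0.001, 0.663, 0.749, -0.001]
ft_force: [-0.0, -0.3, -1.8]
width: 0.567
gripper_force: 14.9
```

```bash
python3 - <<'E'
from h import *
ims={n:robot.capture(n) for n in CI}
k=np.hstack([cv2.resize(ims["scene"][80:180,190:290],(400,400),interpolation=2),cv2.resize(ims["top"][170:250,290:370],(400,400),interpolation=2)])
cv2.imwrite("pics/c5.png",k)
E
python3 plan.py .4518,-.0566,.033,97.1
```

```text
now [ 0.4515 -0.057   0.1151] 96.96 F [ 0.3  0.7 -1.7] w 0.0494 t 8.9 q [-0.15  0.35  2.07  0.    0.72 -0.27]
[0.0001, 0.0001, 0.0274] -0.0
[0.0001, 0.0001, 0.0274] -0.0
[0.0001, 0.0002, 0.0273] -0.0
--
```

View pics/c5.png

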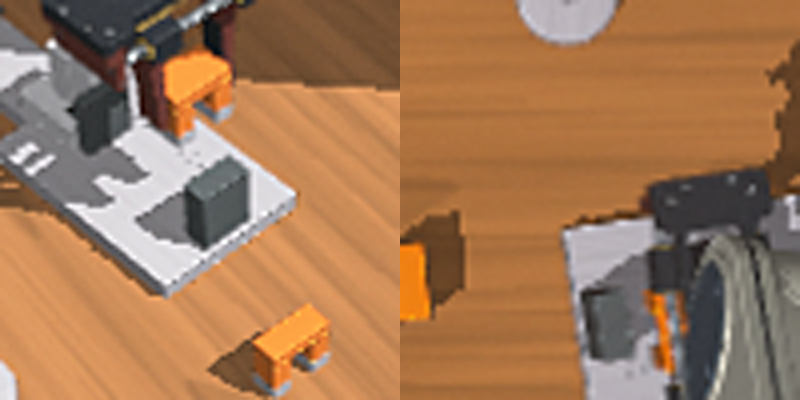

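Picture c5: the clip is held upright over the bed between the jaws, and the thin clip is undisturbed at the lower right. Lowering it now.

Call:
jog_arm(
  dp=[
    [0,0,0.028],
    [0,0,0.028],
    [0,0,0.02],
    [0,0,0.004],
    [0,0,0],
    [0,0,0],
  ],
  twist=[-0.1,0,0,0,0,0],
  gripper=[0.04,0.04,0.04,0.04,0.04,0.04],
)

```text
time_s: 9.5
eef_pos: [0.4524, -0.0564, 0.0354]
ee_rot: [0.001, 0.661, 0.75, 0.0]
ft_force: [0.1, -0.6, 0.1]
width: 0.571
gripper_force: 14.9
```

Call:
jog_arm(
  dp=[
    [0,0,0.002],
    [0,0,0.001],
    [0,0,0.001],
    [0,0,0],
    [0,0,0],
  ],
  twist=[0,0,0,0,0],
  gripper=[0.04,0.04,0.04,0.04,0.04],
)

```text
time_s: 10.0
eef_pos: [0.4519, -0.0567, 0.0317]
ee_rot: [0.001, 0.662, 0.75, 0.0]
ft_force: [-2.5, 0.0, 11.1]
width: 0.569
gripper_force: 15.0
```

Call:
jog_arm(
  dp=[
    [0,0,-0.0005],
    [0,0,0],
    [0,0,0],
    [0,0,0],
    [0,0,0],
    [0,0,-0.02],
    [0,0,-0.035],
    [0,0,-0.04],
    [0,0,0],
    [0,0,0],
  ],
  twist=[0,0,0,0,0,0,0,0,0,0],
  gripper=[0.0878,0.0878,0.0878,0.0878,0.0878,0.0878,0.0878,0.0878,0.0878,0.0878],
)

```text
time_s: 11.0
eef_pos: [0.4519, -0.0567, 0.1268]
ee_rot: [0.001, 0.662, 0.75, 0.001]
ft_force: [0.7, -0.4, -0.4]
width: 0.999
gripper_force: 0.0
```

```bash
python3 plan.py .6175,.2206,.14,70.5,.045
```

```text
now [ 0.4519 -0.0567  0.1268] 97.15 F [ 0.7 -0.4 -0.4] w 0.0877 t 11.0 q [-0.15  0.33  2.07  0.    0.74 -0.28]
[0.0318, 0.0249, -0.0017] 3.3
[0.0332, 0.023, -0.0016] 3.3
[0.0345, 0.021, -0.0017] 3.3
[0.0356, 0.019, -0.0016] 3.3
[0.0366, 0.0169, -0.0017] 3.3
[0.0376, 0.0148, -0.0016] 3.3
[0.0383, 0.0126, -0.0017] 3.3
[0.039, 0.0104, -0.0016] 3.3
--
```

Call:
jog_arm(
  dp=[
    [0.032,0.025,-0.0015],
    [0.033,0.023,-0.0015],
    [0.0345,0.021,-0.0015],
    [0.0355,0.019,-0.0015],
    [0.0365,0.017,-0.0015],
    [0.0375,0.015,-0.0015],
    [0.0385,0.0125,-0.0015],
    [0.039,0.0105,-0.0015],
    [0,0,0],
    [0,0,0],
  ],
  twist=[3.3,3.3,3.3,3.3,3.3,3.3,3.3,3.3,0,0],
  gripper=[0.0878,0.0878,0.0878,0.0878,0.0878,0.0878,0.0878,0.0878,0.0878,0.0878],
)

```text
time_s: 12.0
eef_pos: [0.6161, 0.2207, 0.1357]
ee_rot: [-0.0, 0.815, 0.58, -0.002]
ft_force: [0.3, -0.1, 0.4]
width: 0.999
gripper_force: 0.0
```

```bash
python3 - <<'E'
from h import *
ims={n:robot.capture(n) for n in CI}
for k in(ims,{"scene":ims["scene"]},{"top":ims["top"]}):
  for x,y,z in((.6175,.2205,0),(.452,-.057,.016)):
    try:
        f=fitclip(k,x,y,.032,z);print(list(k),{q:np.round(w,4).tolist() for q,w in f.items()})
    except Exception as e: print(e)
E
python3 plan.py .6175,.2206,.013,70.5,.035
```

```text
attempt to get argmin of an empty sequence
attempt to get argmin of an empty sequence
['scene'] {'x': 0.6179, 'y': 0.2209, 'yaw': 159.1146, 'z': 0.0, 't': 0.032, 'cost': 51.3098, 'px': [324.0]}
attempt to get argmin of an empty sequence
attempt to get argmin of an empty sequence
['top'] {'x': 0.4438, 'y': -0.0951, 'yaw': 8.5769, 'z': -0.1579, 't': 0.032, 'cost': 23.5882, 'px': [135.0]}
now [0.6158 0.2194 0.1364] 70.77 F [ 0.2 -0.2  0.3] w 0.0882 t 12.1 q [ 0.32  0.57  1.62 -0.    0.96  0.66]
[0.0004, 0.0003, 0.0309] 0.1
[0.0004, 0.0003, 0.0308] 0.1
[0.0005, 0.0003, 0.0309] 0.1
[0.0004, 0.0003, 0.0308] 0.1
--
```

Call:
jog_arm(
  dp=[
    [0.0005,0.0005,0.032],
    [0.0005,0.0005,0.032],
    [0.0005,0.0005,0.032],
    [0.0005,0,0.024],
    [0,0,0],
    [0,0,0],
    [0,0,0],
    [0,0,0],
    [0,0,0],
    [0,0,0],
  ],
  twist=[0.2,0.1,0.1,0.1,0,0,0,0,0,0],
  gripper=[0.0878,0.0878,0.0878,0.0878,0.0878,0.04,0.04,0.04,0.04,0.04],
  newtons=15,
)

```text
time_s: 13.1
eef_pos: [0.6198, 0.2221, 0.0191]
ee_rot: [0.0, 0.818, 0.575, 0.001]
ft_force: [-0.5, 0.5, 0.5]
width: 0.582
gripper_force: 0.4
```

Call:
jog_arm(
  dp=[
    [0,0,0],
    [0,0,0],
    [0,0,0],
    [0,0,0],
  ],
  twist=[0,0,0,0],
  gripper=[0.04,0.04,0.04,0.04],
)

```text
time_s: 13.5
eef_pos: [0.6198, 0.2221, 0.019]
ee_rot: [0.0, 0.818, 0.575, 0.0]
ft_force: [-0.9, 0.2, 5.8]
width: 0.567
gripper_force: 15.0
```

```bash
python3 plan.py .6180,.2213,.11,70.5 .4555,-.0915,.115,97.1,.045
```

```text
now [0.6198 0.2221 0.019 ] 70.26 F [-0.9  0.2  5.8] w 0.0498 t 13.5 q [ 0.33  0.73  1.64 -0.    0.77  0.67]
[-0.0005, -0.0005, -0.0303] -0.1
[-0.0004, -0.0005, -0.0304] -0.1
[-0.0005, -0.0004, -0.0303] -0.1
--
[-0.0436, -0.0061, -0.0006] -3.3
[-0.0432, -0.0087, -0.0006] -3.3
[-0.0426, -0.0111, -0.0006] -3.3
[-0.0419, -0.0136, -0.0006] -3.3
[-0.0411, -0.0159, -0.0007] -3.3
[-0.0401, -0.0183, -0.0006] -3.3
[-0.039, -0.0206, -0.0007] -3.3
[-0.0377, -0.0227, -0.0006] -3.3
--
```

Call:
jog_arm(
  dp=[
    [0,0,-0.02],
    [0,0,-0.04],
    [0,0,-0.036],
    [-0.0435,-0.006,0],
    [-0.043,-0.0085,0],
    [-0.0425,-0.011,0],
    [-0.042,-0.0135,0],
    [-0.041,-0.016,0],
    [-0.04,-0.0185,0],
    [-0.039,-0.0205,0],
  ],
  twist=[0,0,0,-3.3,-3.3,-3.3,-3.3,-3.3,-3.3,-3.3],
  gripper=[0.04,0.04,0.04,0.04,0.04,0.04,0.04,0.04,0.04,0.04],
)

```text
time_s: 14.5
eef_pos: [0.475, -0.0519, 0.1142]
ee_rot: [0.0, 0.685, 0.729, -0.0]
ft_force: [1.0, -0.5, -0.4]
width: 0.567
gripper_force: 15.0
```

```bash
python3 plan.py .4563,-.0903,.115,97.1
```

```text
now [ 0.475  -0.0519  0.1142] 93.52 F [ 1.  -0.5 -0.4] w 0.0498 t 14.5 q [-0.13  0.38  2.02 -0.    0.74 -0.2 ]
[-0.0186, -0.0105, -0.0004] -1.8
[-0.0183, -0.0111, -0.0004] -1.8
--
```

Call:
jog_arm(
  dp=[
    [-0.0185,-0.0105,0],
    [-0.0185,-0.011,0],
    [0,0,0],
    [0,0,0],
    [0,0,0],
  ],
  twist=[-1.8,-1.8,0,0,0],
  gripper=[0.04,0.04,0.04,0.04,0.04],
)

```text
time_s: 15.0
eef_pos: [0.458, -0.0886, 0.1142]
ee_rot: [0.0, 0.663, 0.749, 0.0]
ft_force: [-0.3, 1.1, -0.9]
width: 0.565
gripper_force: 15.0
```

```bash
python3 plan.py .4563,-.0903,.037,97.1; python3 - <<'E'
from h import *
ims={n:robot.capture(n) for n in CI}
k=np.hstack([cv2.resize(ims["scene"][80:180,190:290],(400,400),interpolation=2),cv2.resize(ims["top"][180:260,300:380],(400,400),interpolation=2)])
cv2.imwrite("pics/c6.png",k)
E
```

```text
now [ 0.458  -0.0886  0.1142] 96.95 F [-0.3  1.1 -0.9] w 0.0496 t 15.0 q [-0.22  0.37  2.05  0.    0.73 -0.34]
[-0.0008, -0.0009, 0.0386] -0.1
[-0.0007, -0.001, 0.0386] -0.1
--
```

View pics/c6.png

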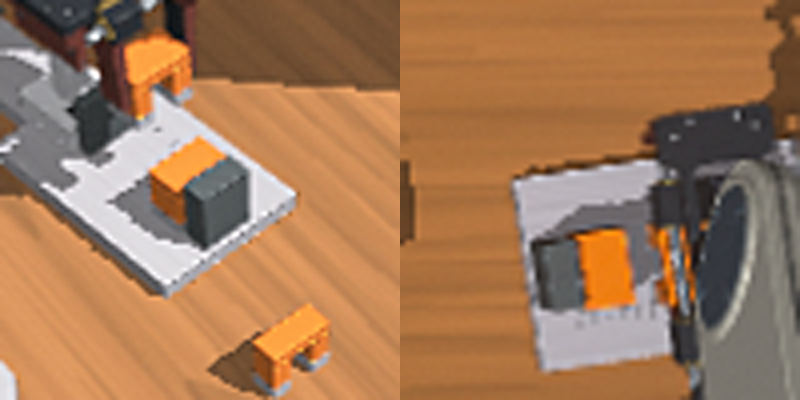

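Picture c6: clip 1 stands right beside the fixed jaw, and clip 2 is held behind it with clear space. Lowering clip 2.

Call:
jog_arm(
  dp=[
    [-0.001,-0.001,0.035],
    [-0.0005,-0.001,0.03],
    [0,0,0.01],
    [0,0,0.002],
    [0,0,0.001],
    [0,0,0.001],
    [0,0,0],
    [0,0,0],
  ],
  twist=[-0.2,0,0,0,0,0,0,0],
  gripper=[0.04,0.04,0.04,0.04,0.04,0.04,0.04,0.04],
)

```text
time_s: 15.9
eef_pos: [0.4562, -0.091, 0.0359]
ee_rot: [0.001, 0.662, 0.75, 0.0]
ft_force: [-0.3, -0.2, -1.7]
width: 0.567
gripper_force: 15.0
```

Call:
jog_arm(
  dp=[
    [0,0,0.001],
    [0,0,0.001],
    [0,0,0],
    [0,0,0],
  ],
  twist=[0,0,0,0],
  gripper=[0.04,0.04,0.04,0.04],
)

```text
time_s: 16.3
eef_pos: [0.4561, -0.0911, 0.0345]
ee_rot: [0.001, 0.662, 0.75, 0.0]
ft_force: [-3.3, 0.4, 15.8]
width: 0.569
gripper_force: 15.0
```

Call:
jog_arm(
  dp=[
    [0,0,-0.0007],
    [0,0,0],
    [0,0,0],
    [0,0,0],
    [0,0,0],
    [0,0,-0.02],
    [0,0,-0.035],
    [0,0,-0.04],
    [0,0,0],
    [0,0,0],
  ],
  twist=[0,0,0,0,0,0,0,0,0,0],
  gripper=[0.0878,0.0878,0.0878,0.0878,0.0878,0.0878,0.0878,0.0878,0.0878,0.0878],
)

```text
time_s: 17.3
eef_pos: [0.4561, -0.091, 0.1295]
ee_rot: [0.001, 0.662, 0.75, 0.001]
ft_force: [0.4, 0.1, -0.2]
width: 1.002
gripper_force: 0.0
```

```bash
python3 plan.py .469,-.188,.125,97.2 .469,-.188,.054,97.2,.03
```

```text
now [ 0.4561 -0.091   0.1295] 97.16 F [ 0.4  0.1 -0.2] w 0.088 t 17.3 q [-0.22  0.34  2.04 -0.    0.76 -0.35]
[-0.0326, 0.0002, 0.0015] -0.0
[-0.0326, 0.0002, 0.0015] -0.0
[-0.0327, 0.0003, 0.0015] -0.0
--
[0.0, -0.0, 0.0237] -0.0
[0.0, -0.0, 0.0236] -0.0
[0.0, -0.0, 0.0237] -0.0
--
```

Call:
jog_arm(
  dp=[
    [-0.033,0.0005,0],
    [-0.0325,0.0005,0.002],
    [-0.0325,0.001,0.002],
    [0,0,0.02],
    [0,0,0.027],
    [0,0,0.0245],
    [0,0,0],
    [0,0,0],
    [0,0,0],
    [0,0,0],
  ],
  twist=[0,0,0,0,0,0,0,0,0,0],
  gripper=[0.0878,0.0878,0.0878,0.0878,0.0878,0.0878,0.015,0.01,0.01,0.01],
  newtons=12,
)

```text
time_s: 18.3
eef_pos: [0.4705, -0.188, 0.0543]
ee_rot: [0.001, 0.662, 0.75, 0.0]
ft_force: [-0.8, 0.4, 0.8]
width: 0.673
gripper_force: 0.0
```

Call:
jog_arm(
  dp=[
    [0,0,0],
    [0,0,0],
    [0,0,0],
    [0,0,0],
    [0,0,0],
    [0,0,0],
    [0,0,0],
    [0,0,0],
    [0,0,0],
    [0,0,0],
  ],
  twist=[0,0,0,0,0,0,0,0,0,0],
  gripper=[0.01,0.01,0.01,0.01,0.01,0.01,0.01,0.01,0.01,0.01],
)

```text
time_s: 19.3
eef_pos: [0.469, -0.1877, 0.0534]
ee_rot: [-0.001, 0.661, 0.75, -0.0]
ft_force: [-3.5, -0.5, 5.3]
width: 0.227
gripper_force: 12.0
```

Call:
jog_arm(
  dp=[
    [0.003,-0.0005,0],
    [0.005,-0.0005,0],
    [0.005,0,0],
    [0.005,0,0],
    [0.005,0,0],
    [0.004,0,0],
    [0.003,0,0],
    [0.003,0,0],
    [0,0,0],
    [0,0,0],
  ],
  twist=[0,0,0,0,0,0,0,0,0,0],
  gripper=[0.01,0.01,0.01,0.01,0.01,0.01,0.01,0.01,0.01,0.01],
)

```text
time_s: 20.3
eef_pos: [0.4648, -0.1549, 0.0534]
ee_rot: [-0.0, 0.662, 0.75, 0.0]
ft_force: [-1.8, 1.5, 4.9]
width: 0.228
gripper_force: 12.0
```

Call:
jog_arm(
  dp=[
    [0.001,0,0],
    [0.001,0,0],
    [0.001,0,0],
    [0.001,0,0],
    [0,0,0],
    [0,0,0],
  ],
  twist=[0,0,0,0,0,0],
  gripper=[0.01,0.01,0.01,0.01,0.01,0.01],
)

```text
time_s: 20.9
eef_pos: [0.4643, -0.1513, 0.0534]
ee_rot: [0.0, 0.662, 0.75, 0.0]
ft_force: [-1.5, -1.2, 3.9]
width: 0.226
gripper_force: 12.0
```

Call:
jog_arm(
  dp=[
    [0.001,0,0],
    [0.001,0,0],
    [0.001,0,0],
    [0.001,0,0],
    [0,0,0],
    [0,0,0],
  ],
  twist=[0,0,0,0,0,0],
  gripper=[0.01,0.01,0.01,0.01,0.01,0.01],
)

```text
time_s: 21.5
eef_pos: [0.4638, -0.1472, 0.0534]
ee_rot: [0.0, 0.662, 0.75, 0.0]
ft_force: [-1.6, -1.5, 5.7]
width: 0.229
gripper_force: 12.0
```

Call:
jog_arm(
  dp=[
    [0.001,0,0],
    [0.001,0,0],
    [0,0,0],
    [0,0,0],
  ],
  twist=[0,0,0,0],
  gripper=[0.01,0.01,0.01,0.01],
)

```text
time_s: 21.9
eef_pos: [0.4635, -0.1452, 0.0534]
ee_rot: [0.0, 0.662, 0.75, 0.0]
ft_force: [-1.8, -2.5, 4.9]
width: 0.223
gripper_force: 12.0
```

Call:
jog_arm(
  dp=[
    [0.001,0,0],
    [0.001,0,0],
    [0,0,0],
    [0,0,0],
  ],
  twist=[0,0,0,0],
  gripper=[0.01,0.01,0.01,0.01],
)

```text
time_s: 22.3
eef_pos: [0.4635, -0.1444, 0.0534]
ee_rot: [0.001, 0.661, 0.75, -0.0]
ft_force: [-3.6, -9.8, 3.8]
width: 0.227
gripper_force: 12.0
```

Call:
jog_arm(
  dp=[
    [0.001,0,0],
    [0.001,0,0],
    [0,0,0],
    [0,0,0],
  ],
  twist=[0,0,0,0],
  gripper=[0.01,0.01,0.01,0.01],
)

```text
time_s: 22.7
eef_pos: [0.4633, -0.1431, 0.0534]
ee_rot: [0.001, 0.661, 0.75, -0.001]
ft_force: [-3.5, -15.4, 2.2]
width: 0.227
gripper_force: 12.0
```

Call:
jog_arm(
  dp=[
    [0,0,0],
    [0,0,0],
    [0,0,0],
    [0,0,0],
    [0,0,0],
    [0,0,0],
    [0,0,0],
    [0,0,0],
    [0,0,0],
    [0,0,0],
  ],
  twist=[0,0,0,0,0,0,0,0,0,0],
  gripper=[0.01,0.01,0.01,0.01,0.01,0.01,0.01,0.01,0.01,0.01],
)

```text
time_s: 23.7
eef_pos: [0.4633, -0.1431, 0.0534]
ee_rot: [0.001, 0.661, 0.75, -0.001]
ft_force: [-3.9, -14.6, 2.2]
width: 0.228
gripper_force: 12.0
```

```bash
python3 plan.py;python3 - <<'E'
from h import *
ims={n:robot.capture(n) for n in CI}
k=np.hstack([cv2.resize(ims["scene"][90:160,200:270],(400,400),interpolation=2),cv2.resize(ims["top"][200:260,315:375],(400,400),interpolation=2)])
cv2.imwrite("pics/c7.png",k)
E
```

```text
now [ 0.4633 -0.1431  0.0534] 97.21 F [ -3.9 -14.6   2.2] w 0.02 t 23.7 q [-0.32  0.5   2.03 -0.    0.6  -0.45]
```

View pics/c7.png

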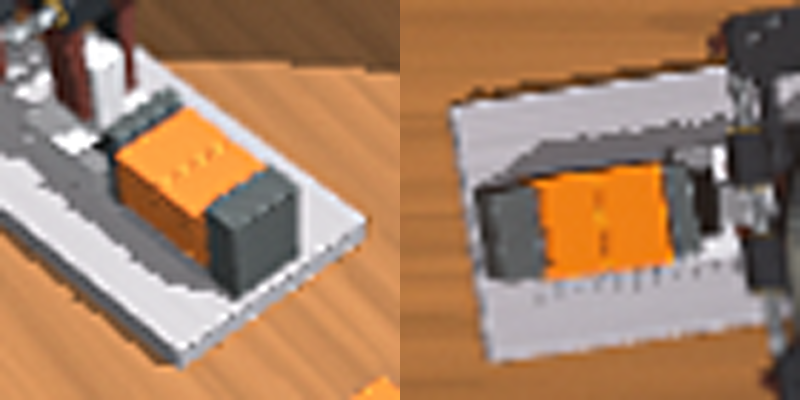

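Picture c7: both clips sit flush between the jaws with no gaps. They have been pressed at about 13–15 N for over 1 s. Now opening.

Call:
jog_arm(
  dp=[
    [-0.003,0,0],
    [-0.005,0,0],
    [-0.007,0,0],
    [-0.008,0,0],
    [-0.008,0,0],
    [-0.007,0,0],
    [-0.005,0,0],
    [-0.003,0,0],
    [0,0,0],
    [0,0,0],
  ],
  twist=[0,0,0,0,0,0,0,0,0,0],
  gripper=[0.01,0.01,0.01,0.01,0.01,0.01,0.01,0.01,0.0878,0.0878],
)

```text
time_s: 24.8
eef_pos: [0.4686, -0.1867, 0.0531]
ee_rot: [-0.0, 0.662, 0.75, 0.0]
ft_force: [-0.2, 0.3, -0.9]
width: 0.373
gripper_force: 0.0
```

Call:
jog_arm(
  dp=[
    [0,0,0],
    [0,0,0],
    [0,0,0],
    [0,0,0],
    [0,0,-0.02],
    [0,0,-0.035],
    [0,0,-0.04],
    [0,0,0],
    [0,0,0],
  ],
  twist=[0,0,0,0,0,0,0,0,0],
  gripper=[0.0878,0.0878,0.0878,0.0878,0.0878,0.0878,0.0878,0.0878,0.0878],
)

```text
time_s: 25.7
eef_pos: [0.4692, -0.1871, 0.1491]
ee_rot: [0.001, 0.662, 0.75, 0.0]
ft_force: [-0.2, 0.1, -0.0]
width: 0.998
gripper_force: 0.0
```

```bash
python3 - <<'E'
from h import *
ims={n:robot.capture(n) for n in CI}
k=np.hstack([cv2.resize(ims["scene"][90:160,200:270],(400,400),interpolation=2),cv2.resize(ims["top"][200:260,315:375],(400,400),interpolation=2)])
cv2.imwrite("pics/c8.png",k)
import h
# fit pack as one 64 mm thick clip, at z .016
for k in(ims,{"scene":ims["scene"]},{"top":ims["top"]}):
    f=fitclip(k,.4535,-.0708,.064,.016);print(list(k),{q:np.round(w,4).tolist() for q,w in f.items()})
E
python3 plan.py
```

```text
['scene', 'top'] {'x': 0.453, 'y': -0.0728, 'yaw': -1.1134, 'z': 0.0156, 't': 0.064, 'cost': 234.3686, 'px': [343.0, 274.0]}
['scene'] {'x': 0.4533, 'y': -0.0722, 'yaw': -5.9265, 'z': 0.0172, 't': 0.064, 'cost': 160.9765, 'px': [343.0]}
['top'] {'x': 0.4465, 'y': -0.1072, 'yaw': 6.7528, 'z': -0.135, 't': 0.064, 'cost': 25.1333, 'px': [274.0]}
now [ 0.4679 -0.1866  0.1474] 97.16 F [ 0.5 -0.6 -0.5] w 0.0874 t 25.8 q [-0.4   0.36  1.95  0.    0.84 -0.53]
```

View pics/c8.png

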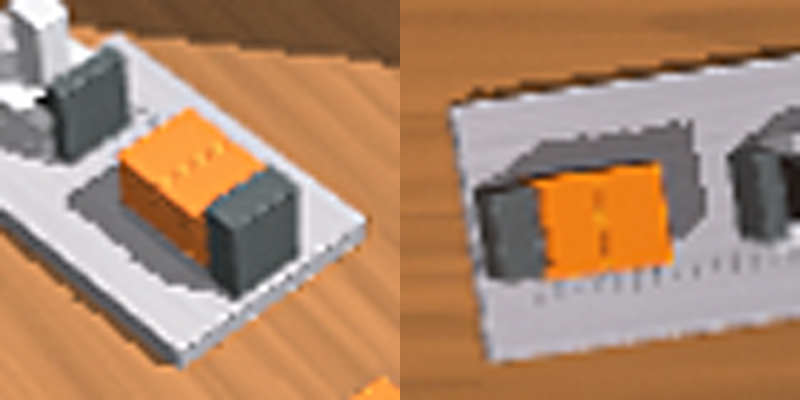

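Picture c8: the jaw is open and both clips stand together against the fixed jaw. Taking the outer clip first.

```bash
python3 plan.py .4552,-.0857,.13,97.1 .4552,-.0857,.036,97.1,.033
```

```text
now [ 0.4679 -0.1866  0.1474] 97.16 F [ 0.5 -0.6 -0.5] w 0.0874 t 25.8 q [-0.4   0.36  1.95  0.    0.84 -0.53]
[0.0339, -0.0, 0.0058] 0.0
[0.0339, -0.0, 0.0058] 0.0
[0.0339, -0.0001, 0.0058] 0.0
--
[0.0, 0.0, 0.0313] 0.0
[0.0, 0.0, 0.0314] 0.0
[0.0, 0.0, 0.0313] 0.0
--
```

Call:
jog_arm(
  dp=[
    [0.034,0,0.006],
    [0.034,0,0.006],
    [0.034,0,0.006],
    [0,0,0.0],
    [0,0,0],
  ],
  twist=[0,0,0,0,0],
  gripper=[0.0878,0.0878,0.0878,0.0878,0.0878],
)

```text
time_s: 26.3
eef_pos: [0.4552, -0.0851, 0.1292]
ee_rot: [-0.001, 0.661, 0.75, -0.001]
ft_force: [0.2, 0.4, 0.1]
width: 1.0
gripper_force: 0.0
```

```bash
python3 plan.py .4552,-.0857,.036,97.1,.033
```

```text
now [ 0.4552 -0.0851  0.1292] 97.27 F [0.2 0.4 0.1] w 0.0878 t 26.3 q [-0.21  0.34  2.05 -0.    0.76 -0.34]
[-0.0002, -0.0, 0.0311] 0.1
[-0.0002, -0.0, 0.031] 0.1
[-0.0002, -0.0001, 0.0311] 0.1
--
```

Call:
jog_arm(
  dp=[
    [-0.0005,0,0.032],
    [0,0,0.032],
    [0,0,0.025],
    [0,0,0.004],
    [0,0,0],
    [0,0,0],
    [0,0,0],
    [0,0,0],
    [0,0,0],
    [0,0,0],
  ],
  twist=[0.1,0,0,0,0,0,0,0,0,0],
  gripper=[0.0878,0.0878,0.0878,0.0878,0.04,0.04,0.04,0.04,0.04,0.04],
  newtons=18,
)

```text
time_s: 27.3
eef_pos: [0.4564, -0.0863, 0.038]
ee_rot: [0.0, 0.662, 0.749, 0.0]
ft_force: [-1.0, -0.2, 7.6]
width: 0.568
gripper_force: 18.0
```

Call:
jog_arm(
  dp=[
    [0,0,0],
    [0,0,0],
    [0,0,0],
    [0,0,-0.02],
    [0,0,-0.04],
    [0,0,-0.04],
    [0,0,-0.04],
    [0,0,0],
    [0,0,0],
  ],
  twist=[0,0,0,0,0,0,0,0,0],
  gripper=[0.04,0.04,0.04,0.04,0.04,0.04,0.04,0.04,0.04],
)

```text
time_s: 28.2
eef_pos: [0.4564, -0.0863, 0.1781]
ee_rot: [0.001, 0.662, 0.749, 0.001]
ft_force: [0.1, -0.2, -0.5]
width: 0.566
gripper_force: 18.0
```

```bash
python3 plan.py .6514,-.1817,.19,83.4,.035
```

```text
now [ 0.4564 -0.0863  0.1781] 97.07 F [ 0.1 -0.2 -0.5] w 0.0497 t 28.2 q [-0.21  0.25  2.01  0.    0.87 -0.34]
[-0.017, 0.026, -0.0017] 2.0
[-0.016, 0.0265, -0.0017] 2.0
[-0.0151, 0.0271, -0.0017] 2.0
[-0.0141, 0.0276, -0.0017] 2.0
[-0.0132, 0.0281, -0.0017] 2.0
[-0.0122, 0.0285, -0.0017] 2.0
[-0.0112, 0.0289, -0.0017] 2.0
--
```

Call:
jog_arm(
  dp=[
    [-0.017,0.026,-0.002],
    [-0.016,0.0265,-0.002],
    [-0.015,0.027,-0.002],
    [-0.014,0.0275,-0.002],
    [-0.013,0.028,-0.002],
    [-0.012,0.0285,-0.001],
    [-0.011,0.029,-0.001],
    [0,0,0],
    [0,0,0],
  ],
  twist=[2,2,2,2,2,2,1.7,0,0],
  gripper=[0.04,0.04,0.04,0.04,0.04,0.04,0.04,0.04,0.04],
)

```text
time_s: 29.1
eef_pos: [0.6495, -0.1806, 0.1865]
ee_rot: [-0.002, 0.747, 0.665, -0.001]
ft_force: [-1.3, -0.1, 0.3]
width: 0.568
gripper_force: 18.0
```

```bash
python3 plan.py .6514,-.1817,.128,83.4,.03; python3 - <<'E'
from h import *
ims={n:robot.capture(n) for n in CI}
k=np.hstack([cv2.resize(ims["scene"][70:160,120:210],(400,400),interpolation=2),cv2.resize(ims["top"][140:210,340:410],(400,400),interpolation=2)])
cv2.imwrite("pics/c9.png",k)
E
```

```text
now [ 0.6495 -0.1806  0.1865] 83.37 F [-1.3 -0.1  0.3] w 0.0499 t 29.1 q [-0.29  0.54  1.54  0.    1.07 -0.17]
[-0.0004, 0.001, 0.0292] -0.0
[-0.0005, 0.001, 0.0293] -0.0
--
```

View pics/c9.png

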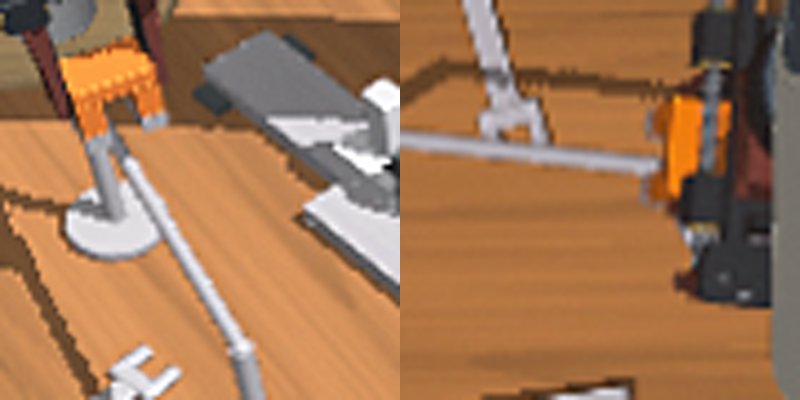

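Picture c9: the clip hovers over the bar at about (660,165) in the top part, with the feet at rows 120 and 188. I'll check the lateral alignment numerically.

```bash
python3 - <<'E'
from h import *
Z={"top":lambda p:(p+.5-[340,140])*400/70+[400,0],"scene":lambda p:(p+.5-[120,70])*400/90}
rail=[.656,-.142,0,np.radians(-6.6)]
a=np.radians(-6.6); cp=[.6495,-.1806,.1865-.022,a]
for n in Z:
    print(n,"bar",Z[n](proj(n,calpose(rail,[(0,y,.13) for y in(.13,.05,0,-.02)]))).round().tolist())
    print("feet +y face",Z[n](proj(n,calpose(cp,[(s*x,.016,0) for s in(1,-1) for x in(.025,.01)]))).round().tolist(),"top corners",Z[n](proj(n,calpose(cp,[(s*.025,.016,.044) for s in(1,-1)]))).round().tolist())
E
```

```text
top bar [[344.0, 131.0], [490.0, 146.0], [582.0, 156.0], [618.0, 159.0]]
feet +y face [[647.0, 108.0], [645.0, 136.0], [641.0, 202.0], [643.0, 174.0]] top corners [[676.0, 94.0], [669.0, 192.0]]
scene bar [[239.0, 347.0], [184.0, 258.0], [152.0, 205.0], [139.0, 185.0]]
feet +y face [[88.0, 152.0], [112.0, 143.0], [168.0, 123.0], [144.0, 132.0]] top corners [[71.0, 94.0], [153.0, 65.0]]
```

Prediction and picture agree within about 1 mm. Descending onto the bar.

Call:
jog_arm(
  dp=[
    [0,0.001,0.02],
    [0,0,0.02],
    [0,0,0.015],
    [0,0,0.002],
    [0,0,0.001],
    [0,0,0],
    [0,0,0],
  ],
  twist=[0,0,0,0,0,0,0],
  gripper=[0.04,0.04,0.04,0.04,0.04,0.04,0.04],
)

```text
time_s: 29.9
eef_pos: [0.6524, -0.1812, 0.1324]
ee_rot: [0.001, 0.747, 0.665, 0.0]
ft_force: [-0.6, 0.2, -0.9]
width: 0.567
gripper_force: 18.0
```

Call:
jog_arm(
  dp=[
    [0,0,0.003],
    [0,0,0.002],
    [0,0,0.001],
    [0,0,0],
    [0,0,0],
  ],
  twist=[0,0,0,0,0],
  gripper=[0.04,0.04,0.04,0.04,0.04],
)

```text
time_s: 30.4
eef_pos: [0.6518, -0.1811, 0.1254]
ee_rot: [-0.0, 0.747, 0.665, -0.0]
ft_force: [-0.8, -0.6, 0.3]
width: 0.567
gripper_force: 18.0
```

Call:
jog_arm(
  dp=[
    [0,0,0.001],
    [0,0,0.001],
    [0,0,0],
    [0,0,0],
  ],
  twist=[0,0,0,0],
  gripper=[0.04,0.04,0.04,0.04],
)

```text
time_s: 30.8
eef_pos: [0.6519, -0.1811, 0.1251]
ee_rot: [0.0, 0.747, 0.665, 0.0]
ft_force: [-5.5, 0.5, 11.2]
width: 0.565
gripper_force: 18.0
```

Call:
jog_arm(
  dp=[
    [0,0,-0.001],
    [0,0,-0.0005],
    [0,0,0],
    [0,0,0],
    [0,0,0],
    [0,0,0],
    [0,0,0],
    [0,0,0],
    [0,0,0],
    [0,0,0],
  ],
  twist=[0,0,0,0,0,0,0,0,0,0],
  gripper=[0.04,0.04,0.055,0.06,0.065,0.07,0.08,0.0878,0.0878,0.0878],
)

```text
time_s: 31.8
eef_pos: [0.6519, -0.1811, 0.1249]
ee_rot: [0.0, 0.747, 0.665, 0.0]
ft_force: [-0.7, 0.0, -0.4]
width: 0.995
gripper_force: 0.0
```

Call:
jog_arm(
  dp=[
    [0,0,-0.015],
    [0,0,-0.03],
    [0,0,-0.035],
    [0,0,-0.01],
    [0,0,0],
  ],
  twist=[0,0,0,0,0],
  gripper=[0.0878,0.0878,0.0878,0.0878,0.0878],
)

```text
time_s: 32.3
eef_pos: [0.6531, -0.1814, 0.2177]
ee_rot: [0.002, 0.747, 0.665, 0.001]
ft_force: [-0.1, 0.1, 0.1]
width: 1.001
gripper_force: 0.0
```

```bash
python3 plan.py .4512,-.0537,.19,97.1 .4512,-.0537,.13,97.1; python3 - <<'E'
from h import *
ims={n:robot.capture(n) for n in CI}
k=np.hstack([cv2.resize(ims["scene"][70:160,120:210],(400,400),interpolation=2),cv2.resize(ims["top"][140:250,310:420],(400,400),interpolation=2)])
cv2.imwrite("pics/c10.png",k)
E
```

```text
now [ 0.6531 -0.1814  0.2177] 83.36 F [-0.1  0.1  0.1] w 0.0879 t 32.3 q [-0.29  0.5   1.51  0.    1.12 -0.17]
[0.0148, -0.0308, 0.004] -2.0
[0.0158, -0.0302, 0.0039] -2.0
[0.0169, -0.0297, 0.004] -2.0
[0.0179, -0.029, 0.0039] -2.0
[0.0189, -0.0284, 0.004] -2.0
[0.0199, -0.0277, 0.0039] -2.0
[0.0209, -0.027, 0.004] -2.0
--
[0.0, -0.0, 0.03] 0.1
[0.0, -0.0, 0.03] 0.1
--
```

View pics/c10.png

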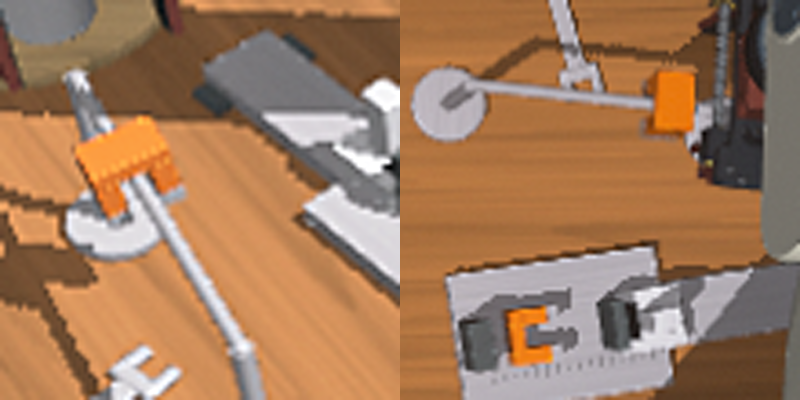

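Picture c10: clip 2 hangs astride the rail. Clip 1 on the bed has toppled, showing a U seen from above with its bridge toward the fixed jaw and its feet toward -y. I'll measure it closely.

```bash
python3 - <<'E'
from h import *
ims={n:robot.capture(n) for n in CI}
for n in ims: cv2.imwrite(f"pics/r11_{n}.png",ims[n])
k=np.hstack([cv2.resize(ims["scene"][100:155,200:255],(400,400),interpolation=2),cv2.resize(ims["top"][208:252,320:364],(400,400),interpolation=2)])
cv2.imwrite("pics/c11.png",k)
# lying clip: y (thickness) vertical 0..32 on the bed, clip z along dir of yaw+90deg
def boxes(h): return [box(-.025,-.010,-.022,.018,0,h),box(.010,.025,-.022,.018,0,h),box(-.025,.025,.010,.022,0,h)]
def bx(): return [box(-.025,-.010,-.018,.022,0,.032),box(.010,.025,-.018,.022,0,.032),box(-.025,.025,.010,.022,0,.032)]
for use in(["scene","top"],["top"],["scene"]):
    M={}
    for n in use:
        p=proj(n,[[.4525,-.062,.03]])[0].astype(int);r=22;roi=[p[0]-r,p[1]-r,p[0]+r,p[1]+r]
        M[n]=(roi,omask(ims[n],n)[roi[1]:roi[3],roi[0]:roi[2]].astype(float))
    cost=lambda v:sum(np.abs(render(n,bx(),[v[0]*.01,v[1]*.01,.016,v[2]*.3],roi)-m).sum() for n,(roi,m) in M.items())
    best=min((minimize(cost,[45.2,-6.2+dy,a],method="Nelder-Mead",options=dict(initial_simplex=[[45.2,-6.2+dy,a],[45.7,-6.2+dy,a],[45.2,-5.7+dy,a],[45.2,-6.2+dy,a+.4]])) for dy in(-.7,0,.7) for a in(0,.41,.8)),key=lambda r:r.fun)
    v=best.x; P=Rz(-.124)@np.array([v[0]*.01-.4603,v[1]*.01+.127,0])
    print(use,v[:2]*.01,np.degrees(v[2]*.3),best.fun,[m.sum() for _,m in M.values()],"caliper xy of centre",P.round(4))
E
```

```text
['scene', 'top'] [ 0.45473125 -0.07835407] -3.666675769160549 168.58039215686273 [np.float64(203.0), np.float64(117.0)] caliper xy of centre [0.0005 0.049  0.    ]
['top'] [ 0.45472065 -0.07816032] -1.4575937404077082 57.00392156862745 [np.float64(117.0)] caliper xy of centre [0.0005 0.0492 0.    ]
['scene'] [ 0.45510518 -0.07874124] -7.152415216050155 107.94509803921568 [np.float64(203.0)] caliper xy of centre [0.0008 0.0485 0.    ]
```

View pics/c11.png

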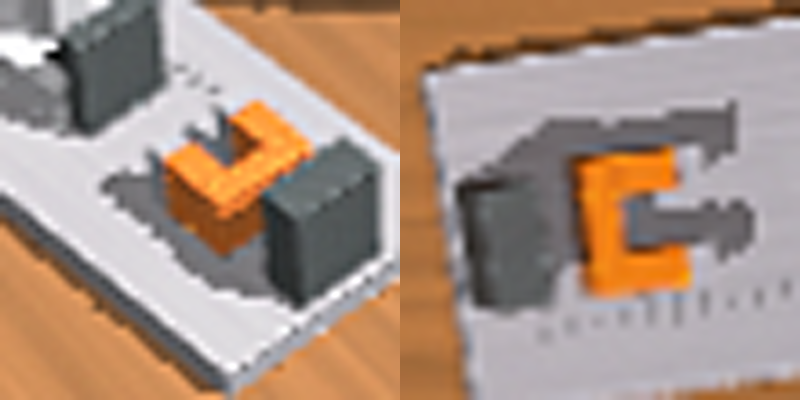

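```bash
python3 - <<'E'
from h import *
T=lambda p:(np.array(p,float)-[400,0]+.5)/9.09-.5+[320,208]
C=lambda p:(np.array(p,float)+.5)/7.273-.5+[200,100]
loc=lambda w:(Rz(-.124)@(w-np.array([.4603,-.127,0]))).round(4)
tp=[(577,157),(592,297),(690,287),(676,150)];sc=[(222,205),(312,150),(262,100),(165,160)]
sc=[sc[0],sc[1],sc[2],sc[3]]
for z in(.048,.06): print(z,[loc(atz("top",T(p),z))[:2].tolist() for p in tp],[loc(atz("scene",C(p),z))[:2].tolist() for p in sc])
for a,b in zip(sc,tp):
    w,e=tri(C(a),T(b));print(loc(w),round(e,4))
E
```

```text
0.048 [[0.0264, 0.0705], [-0.0239, 0.0726], [-0.0254, 0.037], [0.0238, 0.0347]] [[0.0258, 0.0721], [-0.0199, 0.0744], [-0.0243, 0.0398], [0.0258, 0.038]]
0.06 [[0.0269, 0.0731], [-0.0229, 0.0751], [-0.0244, 0.0398], [0.0244, 0.0375]] [[0.033, 0.0812], [-0.0121, 0.0835], [-0.0164, 0.0493], [0.033, 0.0476]]
[0.0258 0.0709 0.0473] 0.0015
[-0.0238  0.0709  0.0427] 0.0015
[-0.0261  0.0366  0.0446] 0.0012
[0.0233 0.0339 0.0433] 0.0009
```

Clip 1 lies on its face: top at z≈.045, bridge end at caliper y≈.072, feet toward -y at ≈.028. The tool can't tilt, so I'll stand it up in three steps:
1. Grip the legs across x.
2. Lay the bridge on the fixed jaw's top edge and arc the hand down so the clip pivots upright in the pads.
3. Set it down on the bed.

```bash
python3 plan.py .4553,-.0818,.19,97.1 .4553,-.0818,.1,97.1
```

```text
now [ 0.6508 -0.1808  0.2131] 83.36 F [ 0.5 -1.2 -0.7] w 0.0879 t 32.5 q [-0.29  0.51  1.51  0.    1.12 -0.17]
[0.0126, -0.0343, 0.0039] -2.3
[0.014, -0.0337, 0.0038] -2.3
[0.0153, -0.0332, 0.0039] -2.3
[0.0166, -0.0325, 0.0038] -2.3
[0.018, -0.0318, 0.0039] -2.3
[0.0192, -0.0311, 0.0038] -2.3
--
[-0.0, 0.0, 0.03] 0.0
[-0.0, 0.0, 0.03] 0.0
[-0.0, 0.0, 0.03] 0.0
--
```

Call:
jog_arm(
  dp=[
    [0.0125,-0.0345,0],
    [0.014,-0.0335,0.004],
    [0.0155,-0.033,0.004],
    [0.0165,-0.0325,0.004],
    [0.018,-0.032,0.004],
    [0.019,-0.031,0.004],
    [0,0,0.03],
    [0,0,0.03],
    [0,0,0.03],
    [0,0,0],
  ],
  twist=[-2.3,-2.3,-2.3,-2.3,-2.3,-2.3,0,0,0,0],
  gripper=[0.0878,0.0878,0.0878,0.0878,0.0878,0.0878,0.0878,0.0878,0.0878,0.0878],
)

```text
time_s: 33.5
eef_pos: [0.4529, -0.0815, 0.1012]
ee_rot: [-0.004, 0.662, 0.75, -0.002]
ft_force: [-0.3, -0.1, 0.4]
width: 1.001
gripper_force: 0.0
```

```bash
python3 plan.py .4553,-.0818,.022,97.1,.03
```

```text
now [ 0.4529 -0.0815  0.1012] 97.16 F [-0.3 -0.1  0.4] w 0.0879 t 33.5 q [-0.2   0.39  2.06 -0.    0.7  -0.33]
[-0.0002, 0.0008, 0.0264] 0.0
[-0.0002, 0.0008, 0.0264] 0.0
[-0.0002, 0.0007, 0.0264] 0.0
--
```

Call:
jog_arm(
  dp=[
    [0,0.0005,0.03],
    [0,0,0.03],
    [0,0,0.015],
    [0,0,0.001],
    [0,0,0],
    [0,0,0],
    [0,0,0],
    [0,0,0],
    [0,0,0],
    [0,0,0],
  ],
  twist=[0,0,0,0,0,0,0,0,0,0],
  gripper=[0.0878,0.0878,0.0878,0.0878,0.0878,0.04,0.04,0.04,0.04,0.04],
  newtons=8,
)

```text
time_s: 34.5
eef_pos: [0.457, -0.0822, 0.0292]
ee_rot: [0.0, 0.662, 0.75, 0.0]
ft_force: [-0.6, -0.8, 0.4]
width: 0.582
gripper_force: 0.3
```

Call:
jog_arm(
  dp=[
    [0,0,0],
    [0,0,0],
    [0,0,0],
    [0,0,0],
  ],
  twist=[0,0,0,0],
  gripper=[0.04,0.04,0.04,0.04],
)

```text
time_s: 34.9
eef_pos: [0.457, -0.0822, 0.0291]
ee_rot: [0.0, 0.662, 0.75, 0.0]
ft_force: [-0.7, -0.0, 5.5]
width: 0.569
gripper_force: 8.0
```

Call:
jog_arm(
  dp=[
    [0,0,-0.015],
    [0,0,-0.03],
    [0,0,-0.015],
    [0.015,0,0],
    [0.014,0,0],
    [0,0,0],
    [0,0,0],
  ],
  twist=[0,0,0,0,0,0,0],
  gripper=[0.04,0.04,0.04,0.04,0.04,0.04,0.04],
)

```text
time_s: 35.6
eef_pos: [0.4529, -0.0531, 0.0884]
ee_rot: [-0.0, 0.661, 0.75, -0.0]
ft_force: [-0.5, 0.2, -1.1]
width: 0.569
gripper_force: 8.0
```

```bash
python3 plan.py; python3 - <<'E'
from h import *
s=robot.read_state(); p=np.array(s["eef_pos"]); P=Rz(-.124)@(p-[.4603,-.127,0]); print("cal",P.round(4))
ims={n:robot.capture(n) for n in CI}
# predicted vs observed orange in scene/top: lying clip attached to the hand
bx=[box(-.025,-.010,-.0134,.0266,-.022,.010),box(.010,.025,-.0134,.0266,-.022,.010),box(-.025,.025,.0146,.0266,-.022,.010)]
for n in ims:
    q=proj(n,[p])[0].astype(int);r=26;roi=[q[0]-r,q[1]-r,q[0]+r,q[1]+r]
    m=omask(ims[n],n)[roi[1]:roi[3],roi[0]:roi[2]]
    pr=render(n,bx,[p[0],p[1],p[2]+.009,.124],roi)
    bb=lambda a:cv2.boundingRect((a>.5).astype(np.uint8)); print(n,"obs",m.sum(),bb(m),"pred",pr.sum().round(),bb(pr))
E
```

```text
now [ 0.4529 -0.0531  0.0884] 97.24 F [-0.5  0.2 -1.1] w 0.0499 t 35.6 q [-0.14  0.41  2.08 -0.    0.66 -0.27]
cal [0.0018 0.0743 0.0884]
scene obs 265 (21, 10, 19, 29) pred 360.0 (16, 16, 24, 24)
top obs 76 (18, 21, 10, 15) pred 197.0 (17, 19, 17, 18)
```

```bash
cat > tilt.py <<'E'
from h import *
def scan(dy=0.):
    s=robot.read_state(); p=np.array(s["eef_pos"]); ims={n:robot.capture(n) for n in CI}
    raw=[box(-.025,-.010,-.0134,.0266,-.022,.010),box(.010,.025,-.0134,.0266,-.022,.010),box(-.025,.025,.0146,.0266,-.022,.010)]
    M={}
    for n in ims:
        q=proj(n,[p+[0,0,.01]])[0].astype(int);r=22;roi=[q[0]-r,q[1]-r,q[0]+r,q[1]+r]
        M[n]=(roi,omask(ims[n],n)[roi[1]:roi[3],roi[0]:roi[2]].astype(float))
    for th in range(-90,181,15):
        c,q=np.cos(np.radians(th)),np.sin(np.radians(th)); X=np.array([[1,0,0],[0,c,-q],[0,q,c]])
        best={n:min((np.abs(render(n,[b@X.T for b in raw],[p[0]-.124*d,p[1]+.99*d,p[2]+.009+e,.124],roi)-m).sum(),d,e) for d in(-.008,0,.008) for e in(-.008,0,.008)) for n,(roi,m) in M.items()}
        print(th,{n:(round(v[0]),v[1],v[2]) for n,v in best.items()})
    m=M["scene"][1]; print("\n".join("".join("#" if v else "." for v in r) for r in m.astype(int)[4:40]))
if __name__=="__main__": scan()
E
python3 tilt.py
```

```text
-90 {'scene': (144, 0.008, -0.008), 'top': (144, 0.008, -0.008)}
-75 {'scene': (127, 0.008, 0), 'top': (149, 0.008, -0.008)}
-60 {'scene': (113, 0.008, 0), 'top': (158, 0.008, -0.008)}
-45 {'scene': (98, 0.008, 0), 'top': (153, 0.008, -0.008)}
-30 {'scene': (98, 0.008, 0), 'top': (133, 0, -0.008)}
-15 {'scene': (106, 0.008, 0.008), 'top': (106, 0, 0)}
0 {'scene': (112, 0, 0), 'top': (124, 0, 0)}
15 {'scene': (102, 0, 0), 'top': (147, 0, -0.008)}
30 {'scene': (100, 0.008, 0), 'top': (160, -0.008, -0.008)}
45 {'scene': (94, 0.008, 0), 'top': (159, 0, -0.008)}
60 {'scene': (94, 0.008, -0.008), 'top': (143, 0, -0.008)}
75 {'scene': (104, 0.008, -0.008), 'top': (113, 0.008, -0.008)}
90 {'scene': (129, 0.008, -0.008), 'top': (132, 0.008, -0.008)}
105 {'scene': (144, 0.008, -0.008), 'top': (169, 0.008, -0.008)}
120 {'scene': (152, 0.008, -0.008), 'top': (202, 0.008, -0.008)}
135 {'scene': (165, 0.008, -0.008), 'top': (212, 0.008, -0.008)}
150 {'scene': (191, 0.008, -0.008), 'top': (191, 0.008, -0.008)}
165 {'scene': (210, 0.008, -0.008), 'top': (165, 0.008, -0.008)}
180 {'scene': (220, 0.00
[... 960 characters left out ...]
###...###########........
..................##################........
..................###################.......
..................###################.......
...................##################.......
...................################.........
...................###############..........
...................###############..........
...................#############............
..................#############.............
...................##########...............
.....................#######................
......................####..................
.......................##...................
............................................
............................................
```

The mask shows the clip held flat, with the U visible and one leg behind a finger. Now lowering the bridge onto the jaw edge and running the arc.

Call:
jog_arm(
  dp=[
    [0,0,0.004],
    [0,0,0.003],
    [-0.002,0,0.002],
    [-0.002,0,0.003],
    [0,0,0],
    [0,0,0],
  ],
  twist=[0,0,0,0,0,0],
  gripper=[0.04,0.04,0.04,0.04,0.04,0.04],
)

```text
time_s: 36.4
eef_pos: [0.4537, -0.0575, 0.0767]
ee_rot: [-0.0, 0.662, 0.75, -0.0]
ft_force: [0.8, -0.8, -0.4]
width: 0.569
gripper_force: 8.0
```

```bash
python3 plan.py
```

```text
now [ 0.4537 -0.0575  0.0767] 97.15 F [ 0.8 -0.8 -0.4] w 0.05 t 36.4 q [-0.15  0.43  2.08 -0.    0.63 -0.28]
```

Call:
jog_arm(
  dp=[
    [-0.002,0,0.003],
    [-0.002,0,0.003],
    [-0.001,0,0.004],
    [-0.001,0,0.003],
    [0,0,0.003],
    [0,0,0.004],
    [0,0,0],
    [0,0,0],
  ],
  twist=[0,0,0,0,0,0,0,0],
  gripper=[0.04,0.04,0.04,0.04,0.04,0.04,0.04,0.04],
)

```text
time_s: 37.2
eef_pos: [0.4545, -0.0633, 0.0566]
ee_rot: [-0.0, 0.662, 0.75, -0.0]
ft_force: [0.1, -0.9, -0.1]
width: 0.571
gripper_force: 8.0
```

```bash
python3 plan.py; python3 tilt.py
```

```text
now [ 0.4545 -0.0633  0.0566] 97.15 F [ 0.1 -0.9 -0.1] w 0.0502 t 37.2 q [-0.16  0.47  2.09  0.    0.58 -0.29]
-90 {'scene': (292, 0.008, 0.008), 'top': (140, 0.008, -0.008)}
-75 {'scene': (300, 0, 0.008), 'top': (127, 0.008, -0.008)}
-60 {'scene': (287, 0, 0.008), 'top': (135, 0.008, -0.008)}
-45 {'scene': (262, 0, 0.008), 'top': (132, 0.008, -0.008)}
-30 {'scene': (264, 0, 0.008), 'top': (111, 0, -0.008)}
-15 {'scene': (291, 0, 0.008), 'top': (100, 0, -0.008)}
0 {'scene': (300, 0, 0.008), 'top': (109, 0, 0.008)}
15 {'scene': (289, -0.008, 0.008), 'top': (126, 0, 0)}
30 {'scene': (263, 0, 0.008), 'top': (136, 0, -0.008)}
45 {'scene': (220, 0, 0.008), 'top': (134, 0, -0.008)}
60 {'scene': (226, 0.008, 0.008), 'top': (118, 0, -0.008)}
75 {'scene': (259, 0.008, 0), 'top': (89, 0.008, -0.008)}
90 {'scene': (280, 0.008, 0), 'top': (108, 0.008, -0.008)}
105 {'scene': (288, 0.008, 0), 'top': (151, 0.008, -0.008)}
120 {'scene': (278, 0.008, 0), 'top': (183, 0.008, -0.008)}
135 {'scene': (255, 0.008, 0), 'top': (200, 0.008, -0.008)}
150 {'scene': (265, 0.008, 0), 'top': (182, 0.008, -0.008)}
[... 1040 characters left out ...]
#.............#..........
..................###..........#............
..................###.........#.............
..................####......................
..................#####....#................
..................#####.....................
..................#######...................
..................####......................
...................#........................
............................................
............................................
............................................
............................................
............................................
............................................
............................................
```

The specular flash and the tilt scan (best fit 45–60°) show the clip is pivoting as planned. Finishing the arc.

Call:
jog_arm(
  dp=[
    [0.0005,0,0.003],
    [0.001,0,0.003],
    [0.001,0,0.003],
    [0.0015,0,0.003],
    [0.0015,0,0.002],
    [0,0,0],
    [0,0,0],
  ],
  twist=[0,0,0,0,0,0,0],
  gripper=[0.04,0.04,0.04,0.04,0.04,0.04,0.04],
)

```text
time_s: 38.0
eef_pos: [0.4539, -0.0578, 0.0426]
ee_rot: [-0.0, 0.662, 0.75, 0.0]
ft_force: [-0.7, -3.4, -2.1]
width: 0.568
gripper_force: 8.0
```

```bash
sed -i 's/,(8,170 if n=="scene" else 200,85)/,(8,170 if n=="scene" else 200,85)/' h.py; python3 plan.py; python3 tilt.py
```

```text
now [ 0.4539 -0.0578  0.0426] 97.16 F [-0.7 -3.4 -2.1] w 0.0498 t 38.0 q [-0.15  0.5   2.09  0.    0.55 -0.28]
-90 {'scene': (206, 0, 0.008), 'top': (159, 0.008, -0.008)}
-75 {'scene': (221, 0, 0.008), 'top': (180, 0.008, -0.008)}
-60 {'scene': (216, -0.008, 0.008), 'top': (189, 0.008, -0.008)}
-45 {'scene': (197, -0.008, 0.008), 'top': (184, 0.008, -0.008)}
-30 {'scene': (198, -0.008, 0.008), 'top': (166, -0.008, -0.008)}
-15 {'scene': (221, -0.008, 0.008), 'top': (135, -0.008, -0.008)}
0 {'scene': (223, -0.008, 0.008), 'top': (153, -0.008, -0.008)}
15 {'scene': (209, -0.008, 0.008), 'top': (178, -0.008, -0.008)}
30 {'scene': (175, -0.008, 0.008), 'top': (191, -0.008, -0.008)}
45 {'scene': (129, -0.008, 0.008), 'top': (190, 0, -0.008)}
60 {'scene': (100, -0.008, 0.008), 'top': (174, -0.008, -0.008)}
75 {'scene': (125, 0, 0.008), 'top': (147, 0, -0.008)}
90 {'scene': (146, 0, 0.008), 'top': (164, 0.008, -0.008)}
105 {'scene': (154, 0.008, 0.008), 'top': (187, 0.008, -0.008)}
120 {'scene': (151, 0.008, 0.008), 'top': (197, 0.008, -0.008)}
135 {'scene': (132, 0.008, 0.008), 'top': (210
[... 1129 characters left out ...]
#######..................
..................######....................
...................####.....................
..................####......................
..................#####.....................
..................#####.....................
..................###.......................
............................................
............................................
............................................
............................................
............................................
............................................
............................................
............................................
............................................
```

Call:
jog_arm(
  dp=[
    [0.001,0,0],
    [0.001,0,0.001],
    [0.001,0,0.002],
    [0,0,0.003],
    [0,0,0.003],
    [0,0,0.003],
    [0,0,0],
    [0,0,0],
  ],
  twist=[0,0,0,0,0,0,0,0],
  gripper=[0.04,0.04,0.04,0.04,0.04,0.04,0.04,0.04],
)

```text
time_s: 38.9
eef_pos: [0.4538, -0.055, 0.0305]
ee_rot: [0.0, 0.662, 0.75, 0.0]
ft_force: [2.5, -4.5, -2.5]
width: 0.57
gripper_force: 8.0
```

Call:
jog_arm(
  dp=[
    [0,0,0.002],
    [0,0,0.002],
    [0,0,0.001],
    [0,0,0],
    [0,0,0],
  ],
  twist=[0,0,0,0,0],
  gripper=[0.04,0.04,0.04,0.04,0.04],
)

```text
time_s: 39.4
eef_pos: [0.4534, -0.0549, 0.0256]
ee_rot: [-0.0, 0.662, 0.75, -0.0]
ft_force: [1.1, -6.0, -0.2]
width: 0.568
gripper_force: 8.0
```

Call:
jog_arm(
  dp=[
    [0,0,0.001],
    [0,0,0.001],
    [0,0,0.001],
    [0,0,0],
    [0,0,0],
  ],
  twist=[0,0,0,0,0],
  gripper=[0.04,0.04,0.04,0.04,0.04],
)

```text
time_s: 39.9
eef_pos: [0.4534, -0.0549, 0.0226]
ee_rot: [-0.0, 0.662, 0.75, -0.0]
ft_force: [1.0, -5.8, 0.5]
width: 0.565
gripper_force: 8.0
```

```bash
python3 tilt.py
```

```text
-90 {'scene': (237, -0.008, 0.008), 'top': (179, 0.008, -0.008)}
-75 {'scene': (251, -0.008, 0.008), 'top': (200, 0.008, -0.008)}
-60 {'scene': (253, -0.008, 0.008), 'top': (208, -0.008, -0.008)}
-45 {'scene': (242, -0.008, 0.008), 'top': (204, 0, -0.008)}
-30 {'scene': (239, -0.008, 0.008), 'top': (186, -0.008, -0.008)}
-15 {'scene': (265, -0.008, 0.008), 'top': (157, -0.008, -0.008)}
0 {'scene': (278, -0.008, 0.008), 'top': (172, 0.008, -0.008)}
15 {'scene': (274, -0.008, 0.008), 'top': (197, 0.008, -0.008)}
30 {'scene': (246, -0.008, 0.008), 'top': (210, 0.008, -0.008)}
45 {'scene': (201, -0.008, 0.008), 'top': (210, -0.008, -0.008)}
60 {'scene': (174, -0.008, 0.008), 'top': (195, -0.008, -0.008)}
75 {'scene': (187, -0.008, 0.008), 'top': (168, -0.008, -0.008)}
90 {'scene': (205, -0.008, 0.008), 'top': (184, 0.008, -0.008)}
105 {'scene': (215, 0, 0.008), 'top': (207, 0.008, -0.008)}
120 {'scene': (208, 0, 0.008), 'top': (215, 0.008, -0.008)}
135 {'scene': (189, 0, 0.008), 'top': (210, -0.008, -0.008)}
150 {'scene': (191, 0.008, 0.008), 'top': (190, -0.008, -0.008)}
165 {'scene': (
[... 1029 characters left out ...]
##.......................
...................###......................
...................###......................
..................####......................
..................###.......................
............................................
............................................
............................................
............................................
............................................
............................................
............................................
............................................
............................................
............................................
............................................
```

Call:
jog_arm(
  dp=[
    [0,0,0.001],
    [0,0,0.001],
    [0,0,0.001],
    [0,0,0],
    [0,0,0],
  ],
  twist=[0,0,0,0,0],
  gripper=[0.04,0.04,0.04,0.04,0.04],
)

```text
time_s: 40.5
eef_pos: [0.4534, -0.0549, 0.0198]
ee_rot: [-0.0, 0.662, 0.75, -0.0]
ft_force: [-0.4, -3.6, 3.5]
width: 0.567
gripper_force: 8.0
```

Call:
jog_arm(
  dp=[
    [0,0,0.0007],
    [0,0,0.0007],
    [0,0,0],
    [0,0,0],
  ],
  twist=[0,0,0,0],
  gripper=[0.04,0.04,0.04,0.04],
)

```text
time_s: 40.9
eef_pos: [0.4534, -0.0548, 0.0188]
ee_rot: [-0.0, 0.662, 0.75, 0.0]
ft_force: [-1.7, -3.2, 8.7]
width: 0.569
gripper_force: 8.0
```

```bash
python3 - <<'E'
from h import *
ims={n:robot.capture(n) for n in CI}
k=np.hstack([cv2.resize(ims["scene"][95:160,200:265],(400,400),interpolation=2),cv2.resize(ims["top"][208:252,320:364],(400,400),interpolation=2)])
cv2.imwrite("pics/c12.png",k)
E
```

```text
(no output)
```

View pics/c12.png

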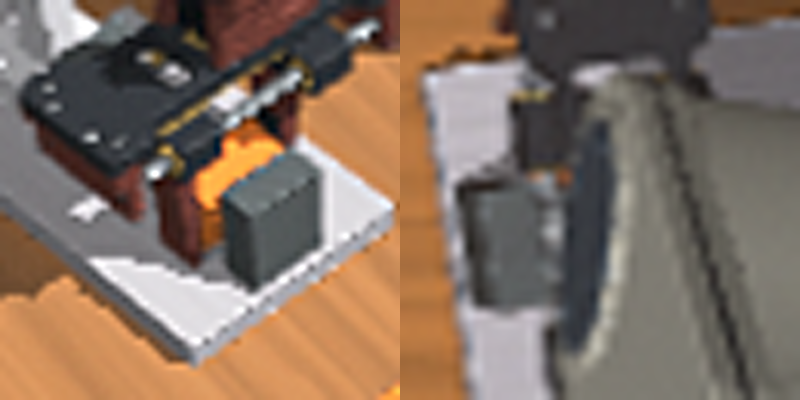

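Picture c12: the clip is nearly upright beside the fixed jaw. Its tilt is under the tipping angle, so it should settle on its feet when released.

Call:
jog_arm(
  dp=[
    [0,0,-0.001],
    [0,0,0],
    [0,0,0],
    [0,0,0],
    [0,0,0],
    [0,0,0],
    [0,0,0],
    [0,0,0],
    [0,0,0],
    [0,0,0],
  ],
  twist=[0,0,0,0,0,0,0,0,0,0],
  gripper=[0.052,0.054,0.056,0.06,0.07,0.0878,0.0878,0.0878,0.0878,0.0878],
)

```text
time_s: 42.0
eef_pos: [0.4535, -0.0549, 0.0195]
ee_rot: [0.0, 0.662, 0.75, 0.0]
ft_force: [0.4, 0.4, -0.4]
width: 1.004
gripper_force: 0.0
```

Call:
jog_arm(
  dp=[
    [0,0,-0.02],
    [0,0,-0.035],
    [0,0,-0.04],
    [-0.03,0,-0.02],
    [-0.04,0,0],
    [-0.04,0,0],
    [-0.04,0,0],
    [0,0,0],
    [0,0,0],
  ],
  twist=[0,0,0,0,0,0,0,0,0],
  gripper=[0.0878,0.0878,0.0878,0.0878,0.0878,0.0878,0.0878,0.0878,0.0878],
)

```text
time_s: 42.9
eef_pos: [0.4717, -0.2042, 0.1342]
ee_rot: [-0.0, 0.662, 0.749, -0.0]
ft_force: [-0.5, 1.3, -0.6]
width: 0.998
gripper_force: 0.0
```

```bash
python3 plan.py; python3 - <<'E'
from h import *
ims={n:robot.capture(n) for n in CI}
for k in(ims,{"scene":ims["scene"]},{"top":ims["top"]}):
    f=fitclip(k,.4515,-.056,.032,.016);print(list(k),{q:np.round(w,4).tolist() for q,w in f.items()})
    P=Rz(-.124)@np.array([f["x"]-.4603,f["y"]+.127,0]); print(P.round(4))
for n,q in(("scene",[.4515,-.056,.04]),("top",[.4515,-.056,.05])):
    c=proj(n,[q])[0].astype(int); m=omask(ims[n],n)[c[1]-15:c[1]+15,c[0]-17:c[0]+17]
    print("\n".join("".join("#" if v else "." for v in r) for r in m))
E
```

```text
now [ 0.4717 -0.2042  0.1342] 97.04 F [-0.5  1.3 -0.6] w 0.0876 t 42.9 q [-0.43  0.39  1.94  0.    0.82 -0.55]
['scene', 'top'] {'x': 0.4528, 'y': -0.062, 'yaw': -0.338, 'z': 0.0153, 't': 0.032, 'cost': 156.2588, 'px': [204.0, 145.0]}
[0.0006 0.0655 0.    ]
['scene'] {'x': 0.4537, 'y': -0.0589, 'yaw': -4.7365, 'z': 0.0208, 't': 0.032, 'cost': 114.3255, 'px': [204.0]}
[0.0018 0.0684 0.    ]
['top'] {'x': 0.4472, 'y': -0.0982, 'yaw': 8.2062, 'z': -0.1403, 't': 0.032, 'cost': 18.702, 'px': [145.0]}
[-0.0094  0.0302  0.    ]
..................................
..................................
..................................
..................................
..................##..............
................######............
..............#########...........
.............###########..........
............##############........
..........################........
.........################.........
.......################...........
.......###############............
.......#############..............
.......############...............
.......###########................
.......######
[... 826 characters left out ...]

..............##########..........
..............##########..........
..............##########..........
..............##########..........
...............#########..........
...............##########.........
...............##########.........
................#########.........
................#########.........
...............##########.........
...............##########.........
...............##########.........
...............##########.........
.................##...............
..................................
..................................
..................................
..................................
..................................
..................................
```

The top mask is a solid 10×15 px (32×50 mm) rectangle, so the clip stands upright. Measuring its position and checking that the hung clip is still there.

```bash
python3 - <<'E'
from h import *
ims={n:robot.capture(n) for n in CI}
c=proj("top",[[.4515,-.056,.05]])[0].astype(int); m=omask(ims["top"],"top"); 
lab,L=cv2.connectedComponents(m); k=L[c[1],c[0]]; pts=np.argwhere(L==k)[:,::-1].astype(np.float32)
r=cv2.minAreaRect(pts);print(r, len(pts))
w=atz("top",r[0],.06);print("centre",w.round(4),(Rz(-.124)@(w-[.4603,-.127,0])).round(4))
f=fitclip(ims,.652,-.181,.032,.103);print({q:np.round(v,4).tolist() for q,v in f.items()})
f=fitclip(ims,.4756,.1003,.022,0);print({q:np.round(v,4).tolist() for q,v in f.items()})
f=fitclip(ims,.6079,.3075,.044,0);print({q:np.round(v,4).tolist() for q,v in f.items()})
E
python3 plan.py .4520,-.0560,.14,97.1
```

```text
((342.01446533203125, 232.3439178466797), (14.825576782226562, 9.959747314453125), 81.25383758544922) 146
centre [ 0.4536 -0.0603  0.06  ] [0.0016 0.067  0.06  ]
{'x': 0.6511, 'y': -0.181, 'yaw': -8.4703, 'z': 0.1038, 't': 0.032, 'cost': 108.7765, 'px': [285.0, 200.0]}
{'x': 0.4763, 'y': 0.1002, 'yaw': 6.3661, 'z': -0.0012, 't': 0.022, 'cost': 61.7882, 'px': [231.0, 104.0]}
{'x': 0.6079, 'y': 0.3076, 'yaw': 12.6669, 'z': 0.0023, 't': 0.044, 'cost': 77.2784, 'px': [486.0, 208.0]}
now [ 0.4718 -0.2025  0.1343] 97.24 F [0.2 1.1 0.2] w 0.0882 t 43.1 q [-0.43  0.39  1.94  0.    0.82 -0.56]
[0.037, -0.0003, -0.0014] 0.0
[0.0369, -0.0003, -0.0014] 0.0
[0.037, -0.0003, -0.0014] 0.0
[0.0369, -0.0003, -0.0015] 0.0
--
```

Call:
jog_arm(
  dp=[
    [0.036,0,-0.001],
    [0.036,0,-0.001],
    [0.036,0,-0.001],
    [0.036,0,-0.001],
    [0,0,0],
    [0,0,0],
  ],
  twist=[0,0,0,0,0,0],
  gripper=[0.0878,0.0878,0.0878,0.0878,0.0878,0.0878],
)

```text
time_s: 43.7
eef_pos: [0.4542, -0.0596, 0.1386]
ee_rot: [0.0, 0.66, 0.751, 0.0]
ft_force: [-0.5, -0.1, 0.1]
width: 0.999
gripper_force: 0.0
```

```bash
python3 plan.py .4530,-.0594,.034,97.1,.035
```

```text
now [ 0.4542 -0.0596  0.1386] 97.35 F [-0.5 -0.1  0.1] w 0.0877 t 43.7 q [-0.16  0.31  2.05 -0.    0.78 -0.28]
[0.0001, -0.0004, 0.0349] 0.1
[0.0001, -0.0004, 0.0349] 0.1
[0.0002, -0.0003, 0.0348] 0.1
--
```

Call:
jog_arm(
  dp=[
    [0,-0.0005,0.035],
    [0,-0.0005,0.035],
    [0,0,0.028],
    [0,0,0.006],
    [0,0,0],
    [0,0,0],
    [0,0,0],
    [0,0,0],
    [0,0,0],
    [0,0,0],
  ],
  twist=[0.1,0.1,0,0,0,0,0,0,0,0],
  gripper=[0.0878,0.0878,0.0878,0.0878,0.04,0.04,0.04,0.04,0.04,0.04],
  newtons=18,
)

```text
time_s: 44.7
eef_pos: [0.4538, -0.0611, 0.0352]
ee_rot: [0.001, 0.663, 0.749, 0.0]
ft_force: [-1.6, -1.4, 7.1]
width: 0.567
gripper_force: 18.0
```

Call:
jog_arm(
  dp=[
    [0,0,0],
    [0,0,0],
    [0,0,0],
    [0,0,0],
    [0,0,-0.02],
    [0,0,-0.04],
    [0,0,-0.04],
    [0,0,-0.04],
    [0,0,0],
    [0,0,0],
  ],
  twist=[0,0,0,0,0,0,0,0,0,0],
  gripper=[0.04,0.04,0.04,0.04,0.04,0.04,0.04,0.04,0.04,0.04],
)

```text
time_s: 45.7
eef_pos: [0.4535, -0.061, 0.1752]
ee_rot: [0.001, 0.663, 0.749, 0.001]
ft_force: [0.1, -0.7, -1.6]
width: 0.569
gripper_force: 18.0
```

```bash
python3 plan.py .6606,-.1023,.2,83.4,.035
```

```text
now [ 0.4535 -0.061   0.1752] 96.96 F [ 0.1 -0.7 -1.6] w 0.05 t 45.7 q [-0.16  0.25  2.03 -0.    0.86 -0.28]
[-0.0094, 0.0286, -0.0035] 1.9
[-0.0085, 0.029, -0.0036] 1.9
[-0.0075, 0.0292, -0.0035] 1.9
[-0.0066, 0.0294, -0.0036] 1.9
[-0.0056, 0.0297, -0.0035] 1.9
[-0.0046, 0.0298, -0.0036] 1.9
[-0.0035, 0.0299, -0.0035] 1.9
--
```

Call:
jog_arm(
  dp=[
    [-0.0095,0.0285,-0.0035],
    [-0.0085,0.029,-0.0035],
    [-0.0075,0.029,-0.0035],
    [-0.0065,0.0295,-0.0035],
    [-0.0055,0.0295,-0.0035],
    [-0.0045,0.03,-0.0035],
    [-0.0035,0.03,-0.0035],
    [0,0,0],
    [0,0,0],
    [0,0,0],
  ],
  twist=[1.9,1.9,1.9,1.9,1.9,2,2,0,0,0],
  gripper=[0.04,0.04,0.04,0.04,0.04,0.04,0.04,0.04,0.04,0.04],
)

```text
time_s: 46.7
eef_pos: [0.6583, -0.1018, 0.197]
ee_rot: [-0.002, 0.746, 0.666, -0.001]
ft_force: [-0.3, 0.6, -1.0]
width: 0.566
gripper_force: 18.0
```

```bash
python3 plan.py .6608,-.1023,.125,83.4,.03; python3 - <<'E'
from h import *
s=robot.read_state();p=s["eef_pos"]; ims={n:robot.capture(n) for n in CI}
for k in(ims,{"scene":ims["scene"]}):
    f=fitclip(k,p[0],p[1],.032,p[2]-.019);print({q:np.round(v,4).tolist() for q,v in f.items()})
E
```

```text
now [ 0.6583 -0.1018  0.197 ] 83.48 F [-0.3  0.6 -1. ] w 0.0497 t 46.7 q [-0.17  0.51  1.55  0.    1.08 -0.06]
[-0.0001, 0.0009, 0.024] 0.0
[-0.0001, 0.0008, 0.024] 0.0
[-0.0, 0.0009, 0.024] 0.0
--
{'x': 0.6558, 'y': -0.1004, 'yaw': -15.0957, 'z': 0.1795, 't': 0.032, 'cost': 310.749, 'px': [369.0, 56.0]}
{'x': 0.6556, 'y': -0.1008, 'yaw': -13.9917, 'z': 0.1793, 't': 0.032, 'cost': 97.3961, 'px': [369.0]}
```

Call:
jog_arm(
  dp=[
    [0,0.0015,0.02],
    [0,0,0.025],
    [0,0,0.02],
    [0,0,0.004],
    [0,0,0.001],
    [0,0,0],
    [0,0,0],
  ],
  twist=[0,0,0,0,0,0,0],
  gripper=[0.04,0.04,0.04,0.04,0.04,0.04,0.04],
)

```text
time_s: 47.5
eef_pos: [0.6624, -0.1024, 0.1304]
ee_rot: [0.001, 0.746, 0.666, 0.001]
ft_force: [-0.4, 0.2, -1.2]
width: 0.567
gripper_force: 18.0
```

Call:
jog_arm(
  dp=[
    [0,0,0.002],
    [0,0,0.001],
    [0,0,0],
    [0,0,0],
  ],
  twist=[0,0,0,0],
  gripper=[0.04,0.04,0.04,0.04],
)

```text
time_s: 47.9
eef_pos: [0.6616, -0.1023, 0.126]
ee_rot: [-0.0, 0.746, 0.666, -0.0]
ft_force: [-0.3, -0.6, -1.3]
width: 0.562
gripper_force: 18.0
```

Call:
jog_arm(
  dp=[
    [0,0,0.002],
    [0,0,0.001],
    [0,0,0.0005],
    [0,0,0],
    [0,0,0],
  ],
  twist=[0,0,0,0,0],
  gripper=[0.04,0.04,0.04,0.04,0.04],
)

```text
time_s: 48.4
eef_pos: [0.6617, -0.1023, 0.1224]
ee_rot: [-0.0, 0.746, 0.666, -0.0]
ft_force: [0.3, -0.6, -1.4]
width: 0.57
gripper_force: 18.0
```

Call:
jog_arm(
  dp=[
    [0,0,0.001],
    [0,0,0.0005],
    [0,0,0],
    [0,0,0],
  ],
  twist=[0,0,0,0],
  gripper=[0.04,0.04,0.04,0.04],
)

```text
time_s: 48.8
eef_pos: [0.6618, -0.1024, 0.1222]
ee_rot: [0.0, 0.746, 0.666, 0.0]
ft_force: [-2.4, 0.2, 6.4]
width: 0.571
gripper_force: 18.0
```

Contact came at the expected height. Releasing and rising.

Call:
jog_arm(
  dp=[
    [0,0,-0.001],
    [0,0,0],
    [0,0,0],
    [0,0,0],
    [0,0,0],
    [0,0,0],
    [0,0,0],
    [0,0,0],
    [0,0,0],
    [0,0,0],
  ],
  twist=[0,0,0,0,0,0,0,0,0,0],
  gripper=[0.04,0.055,0.06,0.065,0.07,0.08,0.0878,0.0878,0.0878,0.0878],
)

```text
time_s: 49.8
eef_pos: [0.6617, -0.1023, 0.122]
ee_rot: [0.0, 0.746, 0.666, 0.0]
ft_force: [0.3, -0.4, 0.7]
width: 1.002
gripper_force: 0.0
```

Call:
jog_arm(
  dp=[
    [0,0,-0.015],
    [0,0,-0.03],
    [0,0,-0.035],
    [0,0,-0.01],
    [0,0,0],
  ],
  twist=[0,0,0,0,0],
  gripper=[0.0878,0.0878,0.0878,0.0878,0.0878],
)

```text
time_s: 50.3
eef_pos: [0.6629, -0.1026, 0.2147]
ee_rot: [0.002, 0.746, 0.666, 0.001]
ft_force: [-0.5, 0.6, -0.6]
width: 0.997
gripper_force: 0.0
```

```bash
python3 plan.py .4690,-.1870,.19,97.1 .4690,-.1870,.054,97.1; python3 - <<'E'
from h import *
ims={n:robot.capture(n) for n in CI}
for x,y in((.652,-.181),(.6617,-.1023)):
  for k in(ims,{"scene":ims["scene"]}):
   try:
    f=fitclip(k,x,y,.032,.103);print({q:np.round(v,4).tolist() for q,v in f.items()})
   except Exception as e: print(e)
E
```

```text
now [ 0.6629 -0.1026  0.2147] 83.45 F [-0.5  0.6 -0.6] w 0.0876 t 50.3 q [-0.17  0.5   1.53 -0.    1.11 -0.06]
[-0.0177, -0.0305, 0.0041] -2.3
[-0.0164, -0.0312, 0.0041] -2.3
[-0.0152, -0.0318, 0.0041] -2.3
[-0.0139, -0.0324, 0.0041] -2.3
[-0.0125, -0.033, 0.0042] -2.3
[-0.0112, -0.0334, 0.0041] -2.3
--
[-0.0, 0.0, 0.034] 0.0
[-0.0, 0.0, 0.034] 0.0
[-0.0, 0.0, 0.034] 0.0
[-0.0, 0.0, 0.034] 0.0
--
{'x': 0.642, 'y': -0.2082, 'yaw': -6.0803, 'z': 0.0781, 't': 0.032, 'cost': 332.7882, 'px': [278.0, 43.0]}
{'x': 0.6513, 'y': -0.1795, 'yaw': -11.0022, 'z': 0.1056, 't': 0.032, 'cost': 69.2078, 'px': [278.0]}
{'x': 0.6598, 'y': -0.1043, 'yaw': -9.9483, 'z': 0.1025, 't': 0.032, 'cost': 128.5804, 'px': [288.0, 184.0]}
{'x': 0.6265, 'y': -0.2033, 'yaw': -2.468, 'z': 0.0021, 't': 0.032, 'cost': 42.1294, 'px': [288.0]}
```

Both hang on the rail at z≈.103–.105. Next is the tab, with the descent kept separate.

Call:
jog_arm(
  dp=[
    [-0.0175,-0.0305,0],
    [-0.0165,-0.031,0],
    [-0.015,-0.032,0.004],
    [-0.014,-0.0325,0.004],
    [-0.0125,-0.033,0.004],
    [-0.011,-0.0335,0.004],
    [0,0,0.03],
    [0,0,0.03],
    [0,0,0],
    [0,0,0],
  ],
  twist=[-2.3,-2.3,-2.3,-2.3,-2.3,-2.2,0,0,0,0],
  gripper=[0.0878,0.0878,0.0878,0.0878,0.0878,0.0878,0.0878,0.0878,0.0878,0.0878],
)

```text
time_s: 51.4
eef_pos: [0.4666, -0.186, 0.1351]
ee_rot: [-0.002, 0.662, 0.75, -0.001]
ft_force: [0.1, -0.5, 0.7]
width: 1.001
gripper_force: 0.0
```

```bash
python3 plan.py .4690,-.1870,.054,97.1,.03
```

```text
now [ 0.4666 -0.186   0.1351] 97.16 F [ 0.1 -0.5  0.7] w 0.0878 t 51.4 q [-0.4   0.38  1.96 -0.    0.81 -0.53]
[-0.0004, 0.0007, 0.027] 0.0
[-0.0005, 0.0008, 0.027] 0.0
[-0.0004, 0.0007, 0.0271] 0.0
--
```

Call:
jog_arm(
  dp=[
    [-0.0005,0.001,0.027],
    [-0.0005,0.0005,0.027],
    [0,0,0.026],
    [0,0,0],
    [0,0,0],
    [0,0,0],
    [0,0,0],
    [0,0,0],
    [0,0,0],
    [0,0,0],
  ],
  twist=[0,0,0,0,0,0,0,0,0,0],
  gripper=[0.0878,0.0878,0.0878,0.0878,0.01,0.01,0.01,0.01,0.01,0.01],
  newtons=12,
)

```text
time_s: 52.4
eef_pos: [0.4693, -0.1872, 0.0563]
ee_rot: [0.0, 0.662, 0.75, 0.0]
ft_force: [0.0, -1.1, -0.0]
width: 0.491
gripper_force: 0.0
```

Call:
jog_arm(
  dp=[
    [0,0,0],
    [0,0,0],
    [0,0,0],
    [0,0,0],
    [0,0,0],
    [0,0,0],
    [0,0,0],
    [0,0,0],
    [0,0,0],
  ],
  twist=[0,0,0,0,0,0,0,0,0],
  gripper=[0.01,0.01,0.01,0.01,0.01,0.01,0.01,0.01,0.01],
)

```text
time_s: 53.3
eef_pos: [0.4689, -0.1872, 0.0559]
ee_rot: [-0.0, 0.662, 0.75, -0.0]
ft_force: [-2.5, -1.2, 0.2]
width: 0.225
gripper_force: 12.0
```

Call:
jog_arm(
  dp=[
    [0.005,0,0],
    [0.01,0,0],
    [0.012,0,0],
    [0.013,0,0],
    [0.013,0,0],
    [0.013,0,0],
    [0.012,0,0],
    [0.009,0,0],
    [0.006,0,0],
    [0,0,0],
  ],
  twist=[0,0,0,0,0,0,0,0,0,0],
  gripper=[0.01,0.01,0.01,0.01,0.01,0.01,0.01,0.01,0.01,0.01],
)

```text
time_s: 54.3
eef_pos: [0.4569, -0.0938, 0.0559]
ee_rot: [-0.001, 0.661, 0.75, -0.0]
ft_force: [-4.8, 0.9, 2.3]
width: 0.228
gripper_force: 12.0
```

Call:
jog_arm(
  dp=[
    [0.002,0,0],
    [0.002,0,0],
    [0.002,0,0],
    [0.002,0,0],
    [0.002,0,0],
    [0.001,0,0],
    [0,0,0],
    [0,0,0],
  ],
  twist=[0,0,0,0,0,0,0,0],
  gripper=[0.01,0.01,0.01,0.01,0.01,0.01,0.01,0.01],
)

```text
time_s: 55.1
eef_pos: [0.4557, -0.0841, 0.0559]
ee_rot: [-0.0, 0.662, 0.75, -0.0]
ft_force: [-5.7, -0.6, 2.7]
width: 0.226
gripper_force: 12.0
```

Call:
jog_arm(
  dp=[
    [0.001,0,0],
    [0.001,0,0],
    [0.001,0,0],
    [0.001,0,0],
    [0,0,0],
    [0,0,0],
  ],
  twist=[0,0,0,0,0,0],
  gripper=[0.01,0.01,0.01,0.01,0.01,0.01],
)

```text
time_s: 55.7
eef_pos: [0.4552, -0.0801, 0.0559]
ee_rot: [-0.0, 0.662, 0.75, -0.0]
ft_force: [-5.5, -1.4, 2.7]
width: 0.229
gripper_force: 12.0
```

Call:
jog_arm(
  dp=[
    [0.001,0,0],
    [0.0005,0,0],
    [0,0,0],
    [0,0,0],
  ],
  twist=[0,0,0,0],
  gripper=[0.01,0.01,0.01,0.01],
)

```text
time_s: 56.1
eef_pos: [0.4552, -0.0798, 0.0559]
ee_rot: [0.0, 0.661, 0.75, -0.001]
ft_force: [-5.9, -9.8, 1.0]
width: 0.227
gripper_force: 12.0
```

The jaw stopped at 9.8 N, 64.6 mm beyond the nip position, so it is fully shut. Releasing and clearing.

Call:
jog_arm(
  dp=[
    [0,0,0],
    [0,0,0],
    [0,0,0],
    [0,0,0],
    [0,0,0],
    [0,0,0],
    [0,0,-0.02],
    [0,0,-0.04],
    [0,0,-0.04],
    [0,0,-0.04],
  ],
  twist=[0,0,0,0,0,0,0,0,0,0],
  gripper=[0.04,0.0878,0.0878,0.0878,0.0878,0.0878,0.0878,0.0878,0.0878,0.0878],
)

```text
time_s: 57.1
eef_pos: [0.4551, -0.0784, 0.1974]
ee_rot: [-0.0, 0.662, 0.75, -0.0]
ft_force: [0.6, -0.6, -0.5]
width: 0.997
gripper_force: 0.0
```

Call:
jog_arm(
  dp=[
    [-0.03,-0.02,-0.01],
    [-0.03,-0.02,-0.01],
    [-0.03,-0.02,0],
    [-0.03,-0.02,0],
    [-0.03,-0.02,0],
    [-0.03,-0.02,0],
    [-0.03,0,0],
    [0,0,0],
    [0,0,0],
    [0,0,0],
  ],
  twist=[0,0,0,0,0,0,0,0,0,0],
  gripper=[0.0878,0.0878,0.0878,0.0878,0.0878,0.0878,0.0878,0.0878,0.0878,0.0878],
)

```text
time_s: 58.1
eef_pos: [0.3623, -0.3009, 0.2157]
ee_rot: [-0.0, 0.661, 0.75, 0.0]
ft_force: [-1.0, 0.3, 0.0]
width: 0.999
gripper_force: 0.0
```

```bash
python3 - <<'E'
from h import *
ims={n:robot.capture(n) for n in CI}; print(robot.read_state()["eef_pos"])
for x,y,t,z in((.652,-.181,.032,.103),(.6617,-.1023,.032,.103),(.4756,.1003,.022,0),(.6079,.3075,.044,0)):
   try:
    f=fitclip(ims,x,y,t,z);print({q:np.round(v,4).tolist() for q,v in f.items()})
   except Exception as e: print(e)
# caliper: dark jaw pixels along the bed in the top view, jaw-top height
T=ims["top"]; row=[int(T[tuple(proj("top",[calpose([.4603,-.127,0,.124],[0,y,.068])])[0].round().astype(int)[::-1])].mean()) for y in np.arange(.115,0,-.004)]
print(row)
for n in ims:
    d=cv2.absdiff(ims[n],cv2.imread(f"pics/raw_{n}.png")).max(2)>60; d=cv2.morphologyEx(d.astype(np.uint8),cv2.MORPH_OPEN,np.ones((3,3)))
    st=cv2.connectedComponentsWithStats(d)[2][1:]; print(n,[s.tolist() for s in st if s[4]>25])
E
```

```text
[ 0.36255628 -0.300773    0.21585402]
{'x': 0.6512, 'y': -0.1814, 'yaw': -8.1808, 'z': 0.1031, 't': 0.032, 'cost': 112.1294, 'px': [276.0, 199.0]}
{'x': 0.6599, 'y': -0.1049, 'yaw': -8.2386, 'z': 0.1011, 't': 0.032, 'cost': 120.2039, 'px': [289.0, 196.0]}
{'x': 0.4758, 'y': 0.1001, 'yaw': 5.5392, 'z': -0.001, 't': 0.022, 'cost': 60.5373, 'px': [232.0, 105.0]}
{'x': 0.6076, 'y': 0.3075, 'yaw': 12.4453, 'z': 0.0019, 't': 0.044, 'cost': 78.0431, 'px': [487.0, 209.0]}
[51, 65, 94, 90, 87, 90, 85, 94, 94, 70, 35, 37, 88, 125, 132, 204, 222, 218, 215, 216, 209, 148, 177, 109, 102, 169, 175, 176, 174]
scene [[86, 0, 70, 38, 1396], [155, 1, 27, 12, 188], [181, 0, 22, 28, 261], [220, 0, 7, 14, 91], [325, 0, 31, 41, 838], [373, 0, 48, 35, 1018], [359, 2, 11, 35, 267], [404, 24, 14, 17, 116], [136, 28, 21, 10, 144], [375, 31, 28, 14, 242], [83, 39, 14, 22, 126], [136, 39, 8, 10, 56], [154, 40, 102, 35, 863], [266, 47, 12, 4, 41], [137, 52, 103, 41, 1012], [283, 85, 30, 19, 377], [139, 99, 13, 19, 155], [211, 104, 18, 23, 151], [228, 107, 7, 15, 67], [200, 111, 13, 11, 80], [231, 117, 15, 12, 62], [147, 118, 16, 10, 114], [126, 125, 15, 10, 98], [114, 128, 12, 10, 88], [219, 128, 11, 6, 51], [135, 142, 17, 9, 113], [123, 144, 13, 13, 110], [200, 185, 15, 15, 155], [224, 219, 14, 16, 169], [244, 226, 8, 5, 34]]
top [[368, 145, 13, 8, 85], [388, 147, 15, 9, 98], [354, 157, 12, 12, 129], [367, 156, 13, 9, 86], [380, 159, 22, 17, 137], [258, 173, 12, 17, 127], [480, 172, 32, 33, 492], [297, 175, 10, 17, 120], [290, 183, 9, 4, 32], [374, 200, 101, 72, 1455], [371, 217, 7, 8, 45], [497, 228, 15, 17, 169], [340, 230, 4, 8, 26], [349, 230, 8, 9, 58], [448, 231, 44, 24, 335], [461, 238, 8, 5, 28], [438, 247, 74, 137, 6766], [454, 253, 6, 7, 39], [393, 254, 51, 40, 571], [332, 293, 25, 32, 479], [411, 322, 9, 11, 64], [330, 346, 19, 12, 141], [357, 353, 98, 31, 1787], [347, 359, 9, 19, 112], [284, 360, 55, 24, 649]]
```

```bash
python3 -c "
from rig import robot
print(robot.hand_in())"
```

```text
the job is handed in; nothing more can be done
None
```

The job is handed in: both 32 mm clips (only two were present) were nipped between the jaws at about 14 N for over a second, then hung on the rail, and the empty caliper is fully shut. One clip tipped over on the bed after the nip and was stood up again before hanging, and the thin and thick look-alikes measured unmoved at the end.

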